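# Balance-test two rotor arms on a knife edge

## Robot

A 6-joint arm with a two-finger parallel gripper is mounted at the origin on the work surface. World frame = base frame: x ahead of the robot, y to its left, z up, the work surface at z = 0. Lengths are in m, angles in degrees, forces in N, time in s.
With the tool pointing down it reaches from about 0.25 to 0.725 m from the base axis. Payload 9.7 kg.
Tool frame: the origin (TCP) lies at the centre of the arm's flange, where the gripper is bolted on; the fingertips stand 173 mm ahead of it and the grasp point (between the pads) lies bot.grip_depth ahead of it (bot.grip_depth is the distance from the TCP to the grasp point, in m); z points along the fingers, y is the direction in which the jaws open and shut (so a half turn about z gives the same grasp; the last joint's range is limited). The gripper opens to 85 mm and grips with 20 to 120 N. Pads are 22 mm wide; open, the fingers measure 114 mm over their backs; the gripper's body (76 mm by 85 mm) begins 54 mm behind the grasp point. The pads swing forward as they close: fully open they stand 13 mm farther back than shut.
Start: joints at [-67.208, 4.979, 10.078, 95.1, 0, 90], TCP at [0.213, -0.507, 0.405] pointing down, gripper open.
Joint ranges: [-179.16, 179.16], [-48.56, 103.87], [-65.8, 70.77], [-126.05, 130.52], [-82.76, 87.17], [-180, 180]. Speed limits (degrees/s): [127.2, 127.2, 147.25, 180, 180, 180].

## Interface

Orientations are given as [roll, pitch, yaw] about the fixed x, y, z axes, in that order (R = Rz(yaw) Ry(pitch) Rx(roll)).
In Python, from workcell import status, viewer, bot gives the robot as it stands. The module is installed in compiled form; this text tells all that it offers.
- The arm moves only by the tool move_arm, never from a script. Its argument "commands" is a list of rows, each an object with "claw": the gripper's target within -1 to 1 (fully open at 1, half-way at 0, shut at -1); "travel": the shift along the tool's x, y, z in cm, a list of three; "turn": the turn about the tool's z in degrees. A call has 1 to 5 rows; each row shifts and turns the commanded pose from where the row before left it, along the tool's axes as they then stand; what a row does not reach is not made up. A row lasts 1/12 s, in which the tool goes at most 41.7 mm and 7.16 degrees, less where a joint would pass 70% of its speed; a pose out of reach is approached as far as the arm can. A call is refused whole if a number of a shift passes 4.17 or a number of a turn 7.16, either way. A call with a gripper value outside its range is refused whole. The fingers move at their own pace and stop on an object; "squeeze" is the grip in N (left out, the last holds). Time passes only in rows, so rows that do not move let the fingers close. It gives the time, the measured TCP pose, the force and the opening at its end, in the units of the state.
- status.get_obs(): the state, without advancing time (a new reading comes with each control period).
- viewer.camera(name): name is "side" or "top" or "wrist"; returns the picture (480x640x3 uint8, blue, green, red); there is no depth.
- viewer.camera_params(name): a dict with "camera_matrix" (3x3 intrinsics, pixels), "xyz" and "rotation" of the camera in the world. Camera axes: x right, y up, looking along -z (the intrinsics and any distortion apply to the point x, -y, -z); pixel columns grow to the right and rows downward; lengths in m; the calibration is good to about 2 mm. A picture is of the moment at which its call begins: read the wrist's pose just before it. camera_params takes no time and is no camera call; for the wrist camera it gives the pose at the moment of the call.
- bot.job_done(): hands the job in, once; it reports no verdict.
The state is a dict: "time": time; "q": joint angles; "qd": joint speeds; "joint_efforts": joint torques, N m; "ee_pos": TCP position; "tcp_rot": TCP orientation; "wrist_force": force on the tool from outside, world axes, zero at the start; "torque": the same for the moment, N m; "opening": finger opening in m.
Only numpy, scipy, OpenCV 4.12 (cv2) and the standard library are available. Lean on these libraries where they do the work, as an engineer would, in place of code of your own. Each camera call takes 0.05 s, during which the arm holds its last target.

## Task

Try both rotor arms on the knife edge, one after the other: set the arm astride the edge by its notch, let go of it for a second to see whether it stays level or tips, then put it away before trying the other. An arm that stays level goes on the round aluminium chassis plate and one that tips goes in the grey reject box, each set down, not dropped, standing on both its end weights; leave the other things on the table where they are.

Things in the scene. Friction and masses are not known exactly. Their poses are not given: they have to be found in the camera images.
- rotor_a_hub (a point): Rotor arm: centre of its black grip block, 20 mm (own x) by 24 mm (own y, grip across this) by 36 mm high. The arm is a gull-wing aluminium strip 170 mm long (own x), 24 mm wide, on two dark end weights whose undersides lie 66 mm below this point. An upside-down V notch along own y under the block: apex 24 mm below this point, mouth 25 mm wide, 18 mm deep. About 0.2 kg
- rotor_b_hub (a point): The other rotor arm, the same to the eye: same point, axes and sizes as rotor_a. Either may hide an off-centre weight. Let go on the knife edge a good arm stays level within about 4 degrees; a bad one drops within a second some 20 degrees to one side until an end weight meets the table, still astride the edge. The end weights are 22 x 24 x 18 mm high
- edge (a point): Knife edge: middle of the top of the balancing stand's upright steel blade, 66 mm above the table. The edge is 44 mm long (own y), 3 mm thick, rounded; an arm goes astride it with its length along own x, either way round. The blade is 6 mm thick below 54 mm height and 12 mm below 34 mm; the grey base is 90 mm (x) by 80 mm (y), 10 mm high. Fixed
- chassis_top (a point): Centre of the upper face of the round aluminium chassis plate for the good arm: 240 mm across, 30 mm above the table on four brass standoffs. Fixed
- reject_box_in (a point): Centre of the inner floor of the open grey reject box for the bad arm: 242 mm (own x) by 152 mm (own y) inside, walls 4 mm thick, rim about 36 mm above this floor. Fixed. Spool, marker, screwdriver, cutters, mug, jar and meter on the table are bystanders under 95 mm high; the spool (44 mm across, 40 mm high) stands between the arms' first places
Not all that is in view belongs to the job. Leave any pink or turquoise look-alike of the part that bears rotor_a_hub alone. What is shaped like the part that bears rotor_b_hub but green is not meant.

How it is judged:
By the outcome, as a careful person would: the job done as asked, in the order asked, and still so for the second after the job is handed in, with the robot touching nothing.
It also fails if it takes over 72 s, if anything falls off the work surface, if the arm or the gripper's body presses on something with over 40 N, if the wrist force passes 120 N, or if a joint passes its speed limit or range.

## Working session

There is one attempt and no reset: what is moved stays moved. The work goes in short steps, Python scripts to look and compute and a tool call to move; the robot and the scene stay as the last step left them, time stands still between calls to the robot, and variables do not carry over. Pictures are saved under pics/ and viewed, and the job is handed in when it is done.

Besides the shell and the picture viewer there is one more tool, called by a JSON object that holds its "name" and its "arguments". move_arm: Moves the arm, as the interface text tells. Its arguments: {"type":"object","properties":{"commands":{"type":"array"},"squeeze":{"type":"number"}},"required":["commands"]}

```bash
mkdir -p pics; python3 - <<'E'
from workcell import status, viewer, bot
import cv2
print(status.get_obs()); print(bot.grip_depth)
for n in ("side","top","wrist"):
    p=viewer.camera_params(n); print(n,p)
    cv2.imwrite(f"pics/{n}0.png",viewer.camera(n))
E
```

```text
{'time': 0.0, 'q': array([-6.72088142e+01,  5.01148524e+00,  1.00365892e+01,  9.50980770e+01,
       -1.48376591e-04,  8.99999471e+01]), 'qd': array([-0.0312532 ,  0.05629477, -0.04264094, -0.03806524,  0.00088798,
       -0.0722329 ]), 'joint_efforts': array([ 3.45096400e-03, -5.20390248e+01,  4.64800608e+01,  1.65191473e-02,
        7.65017830e-05, -2.50107161e-05]), 'ee_pos': array([ 0.21306149, -0.50707235,  0.40399834]), 'tcp_rot': array([-1.79927027e+02,  1.48309034e-04,  2.27912390e+01]), 'wrist_force': array([ 0.14253268,  0.09670178, -0.36699409]), 'torque': array([ 0.07939941,  0.00037759, -0.00497116]), 'opening': 0.08591046465492772}
0.1547
side {'camera_matrix': array([[564.16286141,   0.        , 315.17754936],
       [  0.        , 564.16286141, 234.90854997],
       [  0.        ,   0.        ,   1.        ]]), 'xyz': array([-0.27765018, -0.95933731,  1.36291426]), 'rotation': array([ 42.67540666,  -0.62033617, -37.16123372])}
top {'camera_matrix': array([[578.44376003,   0.        , 325.96344763],
       [  0.        , 578.44376003, 244.0071632 ],
       [  0.        ,   0.        ,   1.        ]]), 'xyz': array([ 0.29843504, -0.06451208,  1.63247815]), 'rotation': array([  4.05807396,   0.49950042, -89.20512205])}
wrist {'camera_matrix': array([[337.46323878,   0.        , 323.55519685],
       [  0.        , 337.46323878, 237.5081596 ],
       [  0.        ,   0.        ,   1.        ]]), 'xyz': array([ 0.28471852, -0.47658672,  0.37344492]), 'rotation': array([-17.59077644,   0.12697313, -67.1784288 ])}
```

View pics/top0.png

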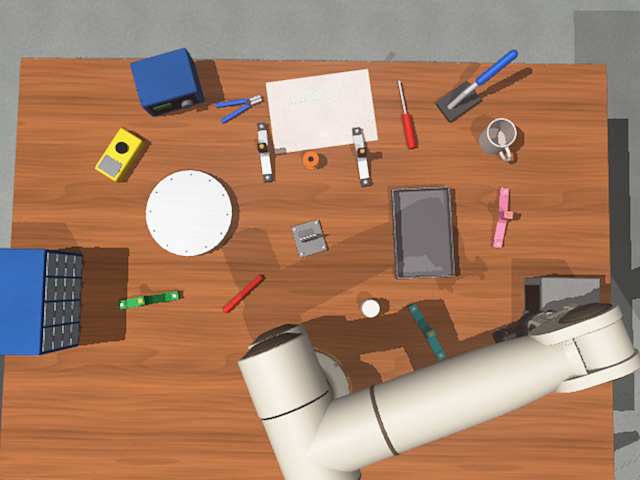

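View pics/side0.png

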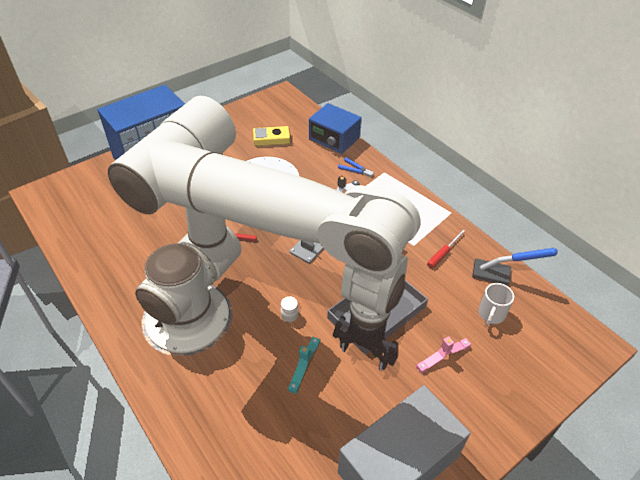

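View pics/wrist0.png

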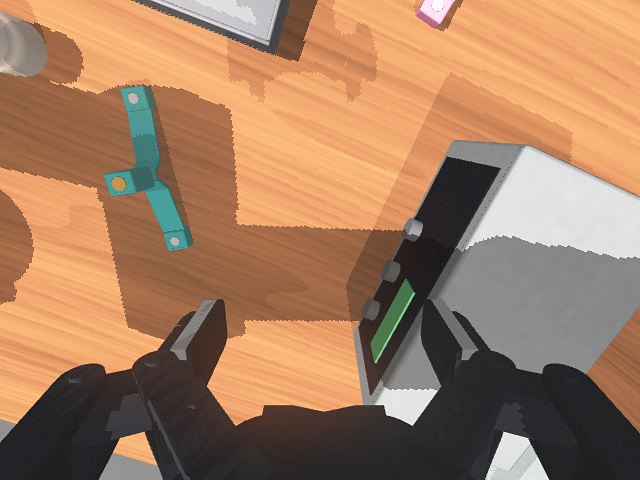

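```bash
cat > h.py <<'E'
import numpy as np, cv2
from scipy.spatial.transform import Rotation as R
from workcell import status, viewer, bot
def ray(p,u,v):
    K=p["camera_matrix"]; d=np.array([(u-K[0,2])/K[0,0],-(v-K[1,2])/K[1,1],-1])
    return p["xyz"],R.from_euler("xyz",p["rotation"],degrees=True).apply(d)
def onz(p,u,v,z):
    o,d=ray(p,u,v); return o+d*(z-o[2])/d[2]
def proj(p,X):
    c=R.from_euler("xyz",p["rotation"],degrees=True).inv().apply(np.asarray(X)-p["xyz"])
    K=p["camera_matrix"]; return np.array([K[0,2]+K[0,0]*c[0]/-c[2],K[1,2]+K[1,1]*c[1]/c[2]])
def st():
    s=status.get_obs(); print("t",round(s["time"],2),"tcp",s["ee_pos"].round(4),s["tcp_rot"].round(2),"F",s["wrist_force"].round(1),"T",s["torque"].round(2),"op",round(s["opening"],4)); return s
E
python3 - <<'E'
from h import *
im=cv2.imread("pics/top0.png")
a=cv2.resize(im[110:200,230:390],None,fx=5,fy=5,interpolation=cv2.INTER_CUBIC)
b=cv2.resize(im[180:290,280:460],None,fx=4.4,fy=4.4,interpolation=cv2.INTER_CUBIC)
cv2.imwrite("pics/c1.png",a);cv2.imwrite("pics/c2.png",b)
E
```

```text
(no output)
```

View pics/c1.png

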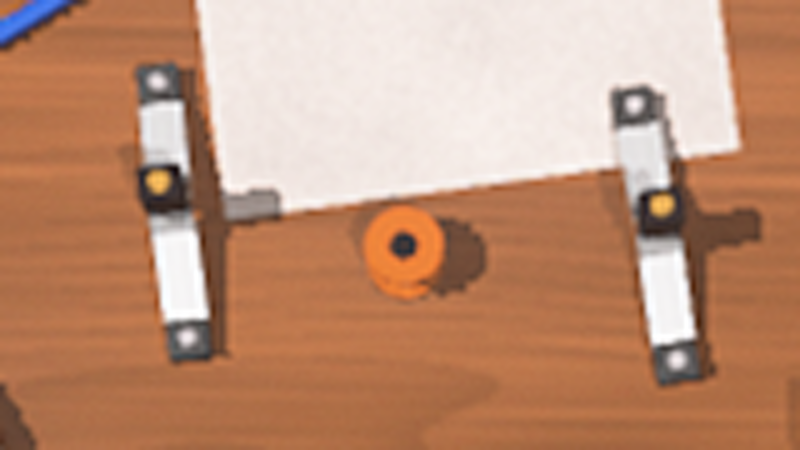

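View pics/c2.png

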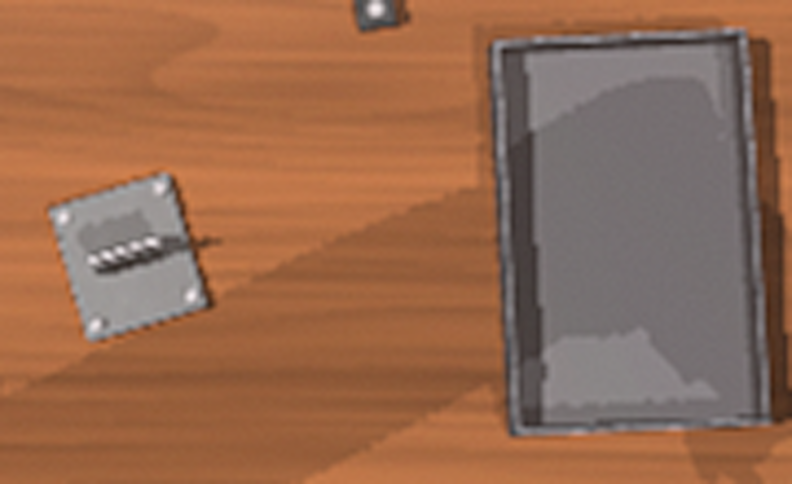

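```bash
python3 - <<'E'
from h import *
p=viewer.camera_params("top")
im=cv2.imread("pics/top0.png")
f1=lambda x,y:((x+.5)/5-.5+230,(y+.5)/5-.5+110)
f2=lambda x,y:((x+.5)/4.4-.5+280,(y+.5)/4.4-.5+180)
for n,(a,b,h) in {"L":((157,80),(187,337),(160,180)),"R":((635,103),(677,360),(662,205))}.items():
    A=onz(p,*f1(*a),.019);B=onz(p,*f1(*b),.019);H=onz(p,*f1(*h),.086)
    d=A-B; print(n,A.round(4),B.round(4),"mid",((A+B)/2).round(4),"hub",H.round(4),"yaw",np.degrees(np.arctan2(d[1],d[0])).round(2),np.linalg.norm(d).round(4))
S=[onz(p,*f2(*q),.011) for q in ((63,216),(161,187),(192,296),(97,326))]
print("base",np.mean(S,axis=0).round(4)); e1=S[0]-S[1];e2=S[3]-S[2];print("ydir yaw",[np.degrees(np.arctan2(e[1],e[0])).round(2) for e in (e1,e2)],[np.degrees(np.arctan2(e[1],e[0])).round(2) for e in (S[0]-S[3],S[1]-S[2])])
T=[onz(p,*f2(*q),.066) for q in ((90,261),(157,241))];print("edge",T,np.mean(T,axis=0).round(4),np.linalg.norm(T[0]-T[1]),np.degrees(np.arctan2(*(T[0]-T[1])[1::-1])))
C=[onz(p,*f2(*q),.04) for q in ((493,43),(746,33),(770,424),(512,433))]
print("box",[c.round(4) for c in C],np.mean(C,axis=0).round(4),[np.degrees(np.arctan2(*(C[i]-C[j])[1::-1])).round(2) for i,j in((0,3),(1,2),(0,1),(3,2))])
m=(im.min(axis=2)>225).astype(np.uint8);n,l,s,c=cv2.connectedComponentsWithStats(m)
for i in range(1,n):
    if s[i,4]>1000: print(s[i],c[i])
g=cv2.cvtColor(im,cv2.COLOR_BGR2HSV); m=((g[...,1]<40)&(g[...,2]>150)).astype(np.uint8);m[:, :140]=0;m[:160]=0;m[265:]=0;m[:,240:]=0
cs,_=cv2.findContours(m,0,1);k=max(cs,key=cv2.contourArea);e=cv2.fitEllipse(k);print(e,onz(p,*e[0],.03),e[1][0]/578*1.6)
E
```

```text
L [0.7474 0.1403 0.019 ] [0.6001 0.1202 0.019 ] mid [0.6737 0.1303 0.019 ] hub [0.6735 0.129  0.086 ] yaw 7.79 0.1487
R [ 0.7372 -0.1312  0.019 ] [ 0.5903 -0.1563  0.019 ] mid [ 0.6638 -0.1438  0.019 ] hub [ 0.663  -0.1436  0.086 ] yaw 9.71 0.149
base [ 4.3e-01 -1.0e-04  1.1e-02]
ydir yaw [np.float64(107.31), np.float64(108.33)] [np.float64(18.11), np.float64(16.65)]
edge [array([0.42226761, 0.02125054, 0.066     ]), array([ 0.43520791, -0.01994998,  0.066     ])] [0.4287 0.0007 0.066 ] 0.043184884319846635 107.4365117773886
box [array([ 0.5656, -0.2293,  0.04  ]), array([ 0.574 , -0.3886,  0.04  ]), array([ 0.328 , -0.4033,  0.04  ]), array([ 0.3201, -0.2426,  0.04  ])] [ 0.4469 -0.316   0.04  ] [np.float64(3.1), np.float64(3.41), np.float64(93.0), np.float64(92.78)]
[ 267   70  110   82 6003] [320.90154923 108.84007996]
[ 146  171   85   85 5594] [188.24043618 212.80157311]
[ 381  386  116   51 1073] [431.60391426 407.80521901]
[ 274  412  110   68 1773] [321.47377327 441.58037225]
((188.45559692382812, 212.64495849609375), (84.09760284423828, 85.7775650024414), 53.820308685302734) [0.49466684 0.33642371 0.03      ] 0.23279613244079803
```

```bash
cat >> h.py <<'E'
def go(x,y,z,yaw=None):
    """tool-frame cm to the target (TCP pos, after the turn)"""
    s=st(); cur=s["tcp_rot"][2]; 
    if yaw is None: yaw=cur
    t=(cur-yaw+180)%360-180
    d=np.array([x,y,z])-s["ee_pos"]
    Rt=R.from_euler("xyz",[180,0,yaw],degrees=True)
    d=Rt.inv().apply(d)*100
    n=max(np.linalg.norm(d)/4.1,abs(t)/7.1)
    print("turn",round(t,2),"then travel cm",d.round(2),"rows>=",round(n,1))
E
python3 -c "
from h import *
go(.515,-.17,.34,9.7)"
```

```text
t 0.15 tcp [ 0.2131 -0.5071  0.4042] [-179.94    0.     22.79] F [-0.1 -0.5  0.1] T [0.03 0.06 0.05] op 0.0851
turn 13.09 then travel cm [ 35.44 -28.14   6.42] rows>= 11.1
```

{"name": "move_arm", "arguments": {"commands": [{"claw": 1, "travel": [0, 0, 1], "turn": 6.5}, {"claw": 1, "travel": [0, 0, 1.6], "turn": 6.5}, {"claw": 1, "travel": [2.95, -2.35, 0.3], "turn": 0}, {"claw": 1, "travel": [2.95, -2.35, 0.3], "turn": 0}, {"claw": 1, "travel": [2.95, -2.35, 0.3], "turn": 0}], "squeeze": 40}}

```text
time: 0.57
ee_pos: [0.2886, -0.4216, 0.3688]
tcp_rot: [-179.9, 0.0, 9.7]
wrist_force: [1.6, -0.7, 0.2]
opening: 0.0853
```

{"name": "move_arm", "arguments": {"commands": [{"claw": 1, "travel": [2.95, -2.35, 0.3], "turn": 0}, {"claw": 1, "travel": [2.95, -2.35, 0.3], "turn": 0}, {"claw": 1, "travel": [2.95, -2.35, 0.3], "turn": 0}, {"claw": 1, "travel": [2.95, -2.35, 0.3], "turn": 0}, {"claw": 1, "travel": [2.95, -2.35, 0.3], "turn": 0}]}}

```text
time: 0.98
ee_pos: [0.4145, -0.28, 0.3545]
tcp_rot: [180.0, -0.0, 9.8]
wrist_force: [0.0, -1.1, -0.3]
opening: 0.0855
```

{"name": "move_arm", "arguments": {"commands": [{"claw": 1, "travel": [2.95, -2.35, 0.3], "turn": 0}, {"claw": 1, "travel": [2.95, -2.35, 0.3], "turn": 0}, {"claw": 1, "travel": [2.95, -2.35, 0.3], "turn": 0}, {"claw": 1, "travel": [2.95, -2.35, 0.3], "turn": 0}, {"claw": 1, "travel": [0, 0, 0], "turn": 0}]}}

```text
time: 1.4
ee_pos: [0.5168, -0.1648, 0.3412]
tcp_rot: [-179.9, 0.0, 10.1]
wrist_force: [0.4, 0.6, 0.0]
opening: 0.0853
```

```bash
python3 - <<'E'
from h import *
st(); p=viewer.camera_params("wrist"); im=viewer.camera("wrist"); cv2.imwrite("pics/w1.png",im); print(p["xyz"],p["rotation"])
print(proj(p,[.663,-.1436,.086]),proj(p,[.7372,-.1312,.019]),proj(p,[.5903,-.1563,.019]))
st()
E
```

```text
t 1.4 tcp [ 0.5168 -0.1648  0.3412] [-1.799e+02  1.000e-02  1.005e+01] F [0.4 0.6 0. ] T [-0.03 -0.03 -0.07] op 0.0853
[ 0.59335064 -0.15087091  0.31063574] [-17.61641788   0.17383283 -79.91662692]
[333.55452649   2.18013788] [333.22044144 -89.12296581] [330.44119113 135.367468  ]
t 1.45 tcp [ 0.5155 -0.1665  0.3416] [-1.7994e+02  7.0000e-02  1.0040e+01] F [-0.1 -0.2  0.4] T [-0.01  0.05 -0.01] op 0.0855
```

View pics/w1.png

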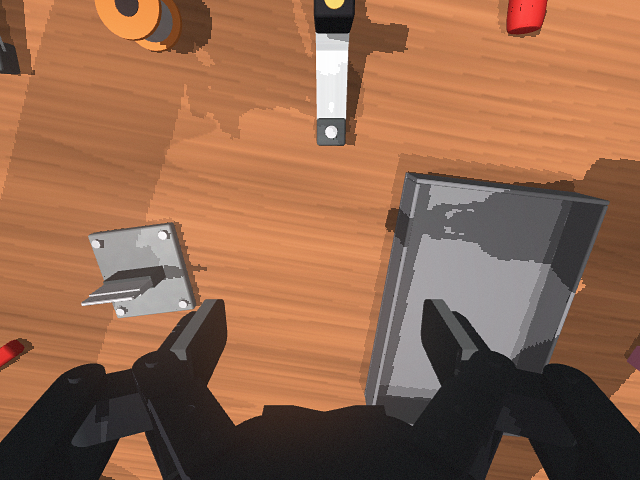

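```bash
python3 - <<'E'
from h import *
p={"camera_matrix":viewer.camera_params("wrist")["camera_matrix"],"xyz":np.array([0.59335064,-0.15087091,0.31063574]),"rotation":np.array([-17.61641788,0.17383283,-79.91662692])}
S=[onz(p,*q,.012) for q in ((97,243),(163,235),(183,304),(121,311))]
print("base",np.mean(S,axis=0).round(4));
for i,j in((0,1),(3,2),(0,3),(1,2)):print(np.degrees(np.arctan2(*(S[i]-S[j])[1::-1])).round(1))
print("hub",onz(p,335,3,.086).round(4),"bolt",onz(p,331,132,.019).round(4))
print("box far corners",onz(p,406,173,.04).round(4),onz(p,607,203,.04).round(4))
im=cv2.imread("pics/w1.png"); cv2.imwrite("pics/c3.png",cv2.resize(im[210:330,60:220],None,fx=5,fy=5,interpolation=cv2.INTER_CUBIC))
E
```

```text
base [ 4.322e-01 -2.000e-04  1.200e-02]
107.2
107.3
17.6
17.7
hub [ 0.6627 -0.1445  0.086 ] bolt [ 0.593  -0.1563  0.019 ]
box far corners [ 0.5729 -0.22    0.04  ] [ 0.5781 -0.3868  0.04  ]
```

View pics/c3.png

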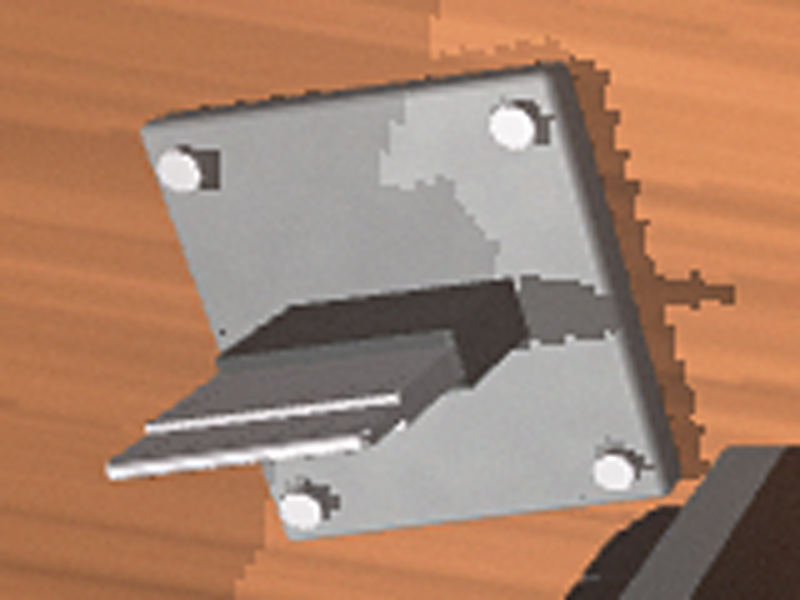

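```bash
python3 - <<'E'
from h import *
p={"camera_matrix":viewer.camera_params("wrist")["camera_matrix"],"xyz":np.array([0.59335064,-0.15087091,0.31063574]),"rotation":np.array([-17.61641788,0.17383283,-79.91662692])}
T=[onz(p,*q,.066) for q in((81.4,304.2),(132.6,297.7))];print(T,(T[0]+T[1])/2,np.linalg.norm(T[0]-T[1]))
go(.663,-.144,.30,9.7)
E
```

```text
[array([0.42601845, 0.02021288, 0.066     ]), array([ 0.43935882, -0.02082584,  0.066     ])] [ 4.32688633e-01 -3.06479910e-04  6.60000000e-02] 0.04315253615240267
t 1.45 tcp [ 0.5155 -0.1665  0.3416] [-1.7994e+02  7.0000e-02  1.0040e+01] F [-0.1 -0.2  0.4] T [-0.01  0.05 -0.01] op 0.0855
turn 0.34 then travel cm [14.92  0.27  4.16] rows>= 3.8
```

{"name": "move_arm", "arguments": {"commands": [{"claw": 1, "travel": [3.73, 0.07, 1.0], "turn": 0.34}, {"claw": 1, "travel": [3.73, 0.07, 1.0], "turn": 0}, {"claw": 1, "travel": [3.73, 0.07, 1.0], "turn": 0}, {"claw": 1, "travel": [3.73, 0.07, 1.0], "turn": 0}, {"claw": 1, "travel": [0, 0, 0], "turn": 0}]}}

```text
time: 1.87
ee_pos: [0.6656, -0.1468, 0.2953]
tcp_rot: [-179.8, 0.4, 9.5]
wrist_force: [0.8, -0.0, -1.4]
opening: 0.0855
```

```bash
python3 - <<'E'
from h import *
cv2.imwrite("pics/w2.png",viewer.camera("wrist"))
p=viewer.camera_params("wrist"); print(p["xyz"],p["rotation"],proj(p,[.663,-.144,.086]))
go(.663,-.144,.2245,9.7)
E
```

```text
[ 0.73978377 -0.13406122  0.26641427] [-17.96722008   0.21702046 -80.48058956] [319.73447761 268.47863616]
t 1.92 tcp [ 0.6633 -0.1472  0.2975] [-179.86    0.36    9.49] F [-1.   0.3 -0.2] T [-0.01  0.08  0.04] op 0.0853
turn -0.21 then travel cm [ 0.02 -0.32  7.3 ] rows>= 1.8
```

View pics/w2.png

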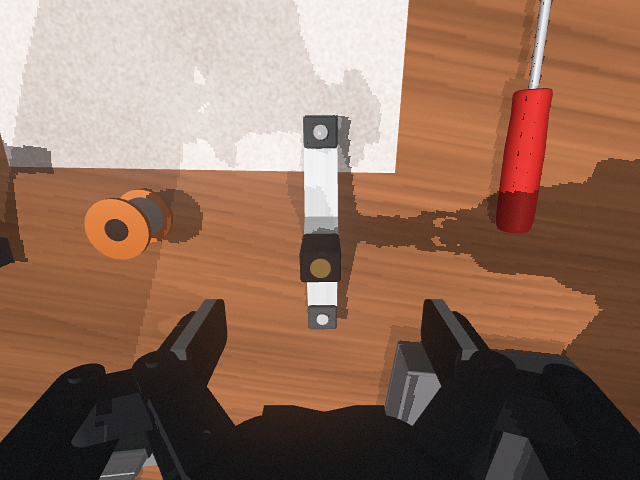

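{"name": "move_arm", "arguments": {"commands": [{"claw": 1, "travel": [0, -0.3, 3.0], "turn": 0}, {"claw": 1, "travel": [0, 0, 3.0], "turn": 0}, {"claw": 0.2, "travel": [0, 0, 1.3], "turn": 0}, {"claw": -1, "travel": [0, 0, 0], "turn": 0}, {"claw": -1, "travel": [0, 0, 0], "turn": 0}], "squeeze": 40}}

```text
time: 2.33
ee_pos: [0.6603, -0.1447, 0.2308]
tcp_rot: [180.0, 0.0, 9.4]
wrist_force: [0.1, 0.6, 0.7]
opening: 0.0516
```

{"name": "move_arm", "arguments": {"commands": [{"claw": -1, "travel": [0, 0, 0], "turn": 0}, {"claw": -1, "travel": [0, 0, 0], "turn": 0}, {"claw": -1, "travel": [0, 0, 0], "turn": 0}]}}

```text
time: 2.58
ee_pos: [0.6614, -0.1444, 0.2325]
tcp_rot: [179.9, -0.2, 9.4]
wrist_force: [-2.0, -1.5, 7.5]
opening: 0.023
```

{"name": "move_arm", "arguments": {"commands": [{"claw": -1, "travel": [0, 0, 0], "turn": 0}, {"claw": -1, "travel": [0, 0, 0], "turn": 0}]}}

```text
time: 2.75
ee_pos: [0.6614, -0.1443, 0.2324]
tcp_rot: [179.9, -0.2, 9.4]
wrist_force: [-1.3, -1.9, 6.8]
opening: 0.0231
```

```bash
python3 - <<'E'
from h import *
st();cv2.imwrite("pics/w3.png",viewer.camera("wrist"))
E
```

```text
t 2.75 tcp [ 0.6614 -0.1443  0.2324] [179.9   -0.19   9.44] F [-1.3 -1.9  6.8] T [-0.12  0.29 -0.01] op 0.0231
```

View pics/w3.png

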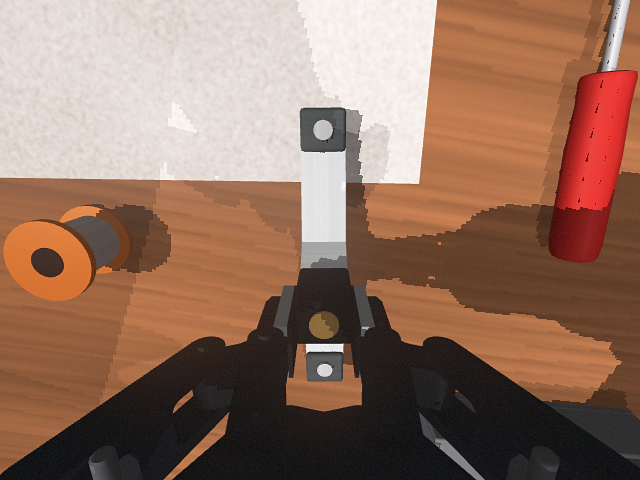

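```bash
python3 - <<'E'
from h import *
go(.4296,-.0005,.325,17.5)
E
```

```text
t 2.8 tcp [ 0.6614 -0.1443  0.2325] [179.9   -0.19   9.44] F [-1.3 -1.6  7.6] T [-0.12  0.29 -0.05] op 0.023
turn -8.06 then travel cm [-17.78 -20.69  -9.25] rows>= 7.0
```

{"name": "move_arm", "arguments": {"commands": [{"claw": -1, "travel": [0, 0, -2.3], "turn": 0}, {"claw": -1, "travel": [0, 0, -3.5], "turn": -4}, {"claw": -1, "travel": [0, 0, -3.5], "turn": -4}, {"claw": -1, "travel": [-1.3, -1.5, 0], "turn": 0}, {"claw": -1, "travel": [-2.2, -2.6, 0], "turn": 0}], "squeeze": 60}}

```text
time: 3.22
ee_pos: [0.6169, -0.1164, 0.326]
tcp_rot: [179.8, -0.3, 17.4]
wrist_force: [-0.5, 0.2, -1.7]
opening: 0.0227
```

{"name": "move_arm", "arguments": {"commands": [{"claw": -1, "travel": [-2.2, -2.6, 0], "turn": 0}, {"claw": -1, "travel": [-2.2, -2.6, 0], "turn": 0}, {"claw": -1, "travel": [-2.2, -2.6, 0], "turn": 0}, {"claw": -1, "travel": [-2.2, -2.6, 0], "turn": 0}, {"claw": -1, "travel": [-2.2, -2.6, 0], "turn": 0}]}}

```text
time: 3.63
ee_pos: [0.4699, -0.0238, 0.3234]
tcp_rot: [180.0, -0.1, 17.4]
wrist_force: [-1.1, 0.2, -1.4]
opening: 0.0231
```

{"name": "move_arm", "arguments": {"commands": [{"claw": -1, "travel": [-2.2, -2.6, 0], "turn": 0}, {"claw": -1, "travel": [-1.1, -1.0, 0], "turn": 0}, {"claw": -1, "travel": [0, 0, 0], "turn": 0}, {"claw": -1, "travel": [0, 0, 0], "turn": 0}]}}

```text
time: 3.97
ee_pos: [0.4288, 0.0004, 0.324]
tcp_rot: [179.9, -0.1, 17.5]
wrist_force: [0.5, 0.1, -1.1]
opening: 0.0229
```

```bash
python3 - <<'E'
from h import *
go(.4296,-.0005,.257,17.5)
cv2.imwrite("pics/w4.png",viewer.camera("wrist"));cv2.imwrite("pics/t4.png",viewer.camera("top"));cv2.imwrite("pics/s4.png",viewer.camera("side"))
a=cv2.imread("pics/w4.png");b=cv2.imread("pics/t4.png");s=cv2.imread("pics/s4.png")
c=np.hstack([cv2.resize(b[180:300,240:400],(400,300)),cv2.resize(s[170:350,230:470],(400,300))]);cv2.imwrite("pics/c4.png",c)
E
```

```text
t 3.97 tcp [4.288e-01 4.000e-04 3.240e-01] [ 1.7995e+02 -1.5000e-01  1.7510e+01] F [ 0.5  0.1 -1.1] T [-0.02  0.01  0.  ] op 0.0229
turn 0.01 then travel cm [0.05 0.11 6.7 ] rows>= 1.6
```

View pics/w4.png

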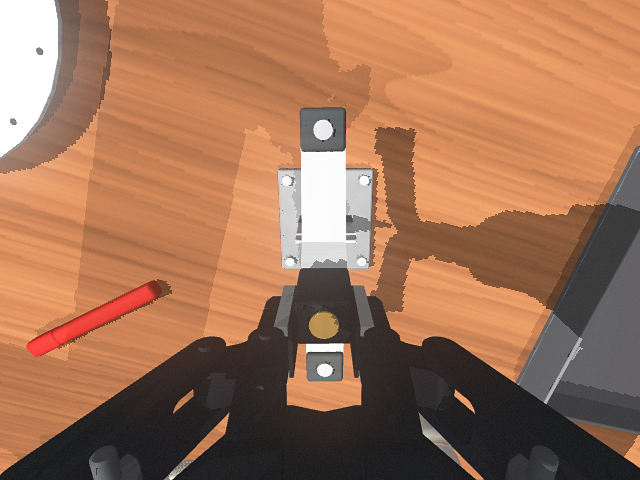

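View pics/c4.png

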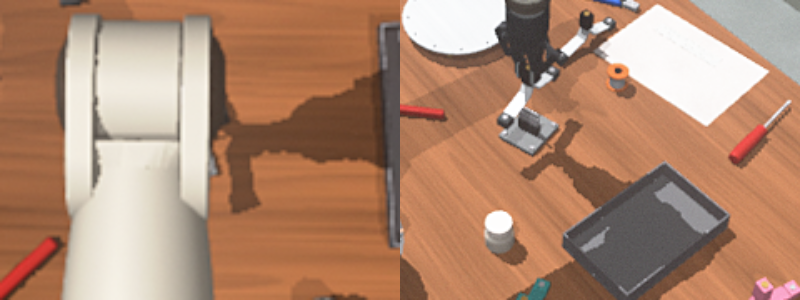

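```bash
python3 - <<'E'
from h import *
a=cv2.imread("pics/w4.png");cv2.imwrite("pics/c5.png",cv2.resize(a[150:280,250:400],None,fx=4.5,fy=4.5,interpolation=cv2.INTER_CUBIC))
p=viewer.camera_params("wrist");st()
for q in((298,238),(356,238)):print(onz(p,*q,.066))
for q in((287,181),(364,181),(290,261),(362,261)):print(onz(p,*q,.012))
E
```

```text
t 4.12 tcp [ 4.298e-01 -2.000e-04  3.230e-01] [ 1.7998e+02 -4.0000e-02  1.7430e+01] F [ 0.2  0.3 -1.1] T [-0.01 -0.01 -0.04] op 0.023
[0.42978155 0.01911472 0.066     ]
[ 0.44204666 -0.01984219  0.066     ]
[0.45694005 0.04056572 0.012     ]
[ 0.47607321 -0.02023778  0.012     ]
[0.38928484 0.01891548 0.012     ]
[ 0.40856098 -0.04229615  0.012     ]
```

View pics/c5.png

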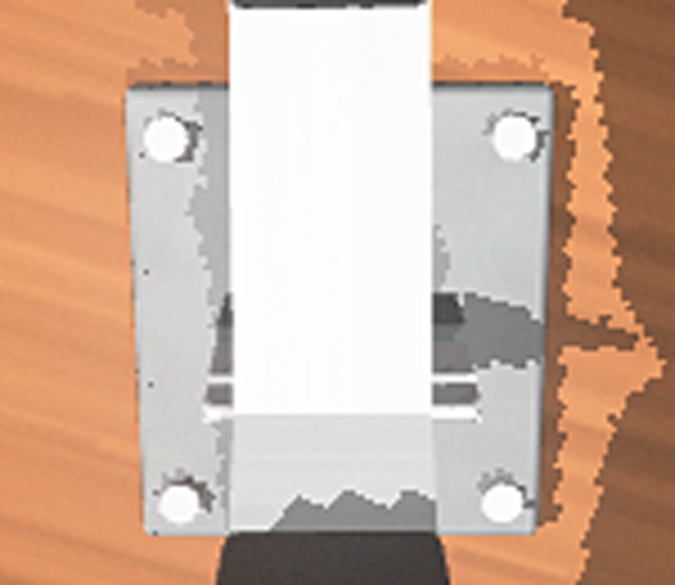

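{"name": "move_arm", "arguments": {"commands": [{"claw": -1, "travel": [0.2, 0, 2.0], "turn": 0}, {"claw": -1, "travel": [0, 0, 2.5], "turn": 0}, {"claw": -1, "travel": [0, 0, 1.5], "turn": 0}, {"claw": -1, "travel": [0, 0, 0], "turn": 0}]}}

```text
time: 4.45
ee_pos: [0.431, 0.0001, 0.2602]
tcp_rot: [-180.0, 0.2, 17.4]
wrist_force: [-0.0, 0.8, -2.3]
opening: 0.0225
```

{"name": "move_arm", "arguments": {"commands": [{"claw": -1, "travel": [0, 0, 0.3], "turn": 0}, {"claw": -1, "travel": [0, 0, 0.2], "turn": 0}, {"claw": -1, "travel": [0, 0, 0], "turn": 0}]}}

```text
time: 4.7
ee_pos: [0.4311, 0.0002, 0.2596]
tcp_rot: [180.0, 0.0, 17.4]
wrist_force: [-9.8, -2.4, 15.8]
opening: 0.0231
```

{"name": "move_arm", "arguments": {"commands": [{"claw": -1, "travel": [-0.1, 0, -0.2], "turn": 0}, {"claw": -1, "travel": [-0.12, 0, 0], "turn": 0}, {"claw": -1, "travel": [0, 0, 0.2], "turn": 0}, {"claw": -1, "travel": [0, 0, 0], "turn": 0}]}}

```text
time: 5.03
ee_pos: [0.4292, -0.0002, 0.2577]
tcp_rot: [180.0, 0.0, 17.4]
wrist_force: [-2.3, -0.5, 2.5]
opening: 0.023
```

{"name": "move_arm", "arguments": {"commands": [{"claw": -1, "travel": [-0.06, 0, 0.1], "turn": 0}, {"claw": -1, "travel": [0, 0, 0], "turn": 0}, {"claw": -1, "travel": [0, 0, 0], "turn": 0}]}}

```text
time: 5.28
ee_pos: [0.4286, -0.0003, 0.257]
tcp_rot: [180.0, -0.0, 17.4]
wrist_force: [-1.0, -2.3, 5.0]
opening: 0.0231
```

{"name": "move_arm", "arguments": {"commands": [{"claw": -0.3, "travel": [0, 0, 0], "turn": 0}, {"claw": 0, "travel": [0, 0, 0], "turn": 0}, {"claw": 0.2, "travel": [0, 0, -0.5], "turn": 0}, {"claw": 0.2, "travel": [0, 0, -2], "turn": 0}, {"claw": 0.2, "travel": [0, 0, -3], "turn": 0}]}}

```text
time: 5.7
ee_pos: [0.4278, -0.0001, 0.3103]
tcp_rot: [-179.9, 0.2, 17.5]
wrist_force: [0.8, 0.2, -0.2]
opening: 0.052
```

{"name": "move_arm", "arguments": {"commands": [{"claw": 0.2, "travel": [0, 0, -3], "turn": 0}, {"claw": 0.2, "travel": [0, 0, 0], "turn": 0}, {"claw": 0.2, "travel": [0, 0, 0], "turn": 0}, {"claw": 0.2, "travel": [0, 0, 0], "turn": 0}, {"claw": 0.2, "travel": [0, 0, 0], "turn": 0}]}}

```text
time: 6.12
ee_pos: [0.4283, -0.0002, 0.3407]
tcp_rot: [-180.0, 0.1, 17.5]
wrist_force: [0.5, 0.6, -0.9]
opening: 0.0513
```

{"name": "move_arm", "arguments": {"commands": [{"claw": 0.2, "travel": [0, 0, 0], "turn": 0}, {"claw": 0.2, "travel": [0, 0, 0], "turn": 0}, {"claw": 0.2, "travel": [0, 0, 0], "turn": 0}, {"claw": 0.2, "travel": [0, 0, 0], "turn": 0}, {"claw": 0.2, "travel": [0, 0, 0], "turn": 0}]}}

```text
time: 6.53
ee_pos: [0.4284, -0.0002, 0.3415]
tcp_rot: [-180.0, 0.0, 17.4]
wrist_force: [-0.0, 0.7, -0.1]
opening: 0.0512
```

{"name": "move_arm", "arguments": {"commands": [{"claw": 0.2, "travel": [0, 0, 0], "turn": 0}, {"claw": 0.2, "travel": [0, 0, 0], "turn": 0}, {"claw": 0.2, "travel": [0, 0, 0], "turn": 0}, {"claw": 0.2, "travel": [0, 0, 0], "turn": 0}, {"claw": 0.2, "travel": [0, 0, 0], "turn": 0}]}}

```text
time: 6.95
ee_pos: [0.4284, -0.0002, 0.3417]
tcp_rot: [180.0, -0.0, 17.4]
wrist_force: [0.1, -0.7, -0.7]
opening: 0.0512
```

```bash
python3 - <<'E'
from h import *
st();cv2.imwrite("pics/w6.png",viewer.camera("wrist"));s=viewer.camera("side");cv2.imwrite("pics/s6.png",s)
cv2.imwrite("pics/c6.png",cv2.resize(s[170:300,230:400],None,fx=4.5,fy=4.5,interpolation=cv2.INTER_CUBIC))
p=viewer.camera_params("wrist");print(p["xyz"],p["rotation"])
E
```

```text
t 6.95 tcp [ 4.284e-01 -2.000e-04  3.417e-01] [180.    -0.    17.45] F [ 0.1 -0.7 -0.7] T [0.05 0.02 0.01] op 0.0512
[0.50256539 0.02344893 0.31109018] [-1.75951832e+01  6.57598194e-02 -7.25185311e+01]
```

View pics/w6.png

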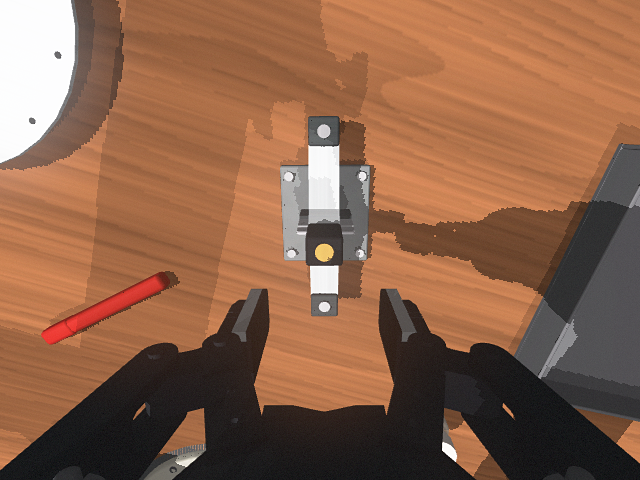

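View pics/c6.png

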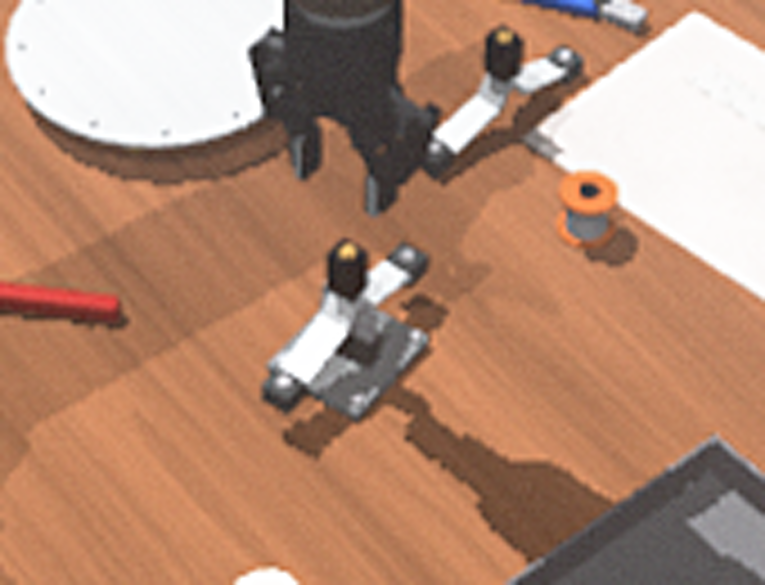

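```bash
python3 - <<'E'
from h import *
p=dict(viewer.camera_params("wrist"));print(p["xyz"]);st()
for tilt in(0,-4,4,-20,20):
  r=R.from_euler("zyx",[17.45,tilt,0],degrees=True)
  print(tilt,[proj(p,np.array([.430,0,.066])+r.apply(v)).round(1) for v in ([.074,0,-.023],[-.074,0,-.023],[0,0,.044])])
E
```

```text
[0.50256539 0.02344893 0.31109018]
t 7.05 tcp [ 4.284e-01 -2.000e-04  3.417e-01] [-180.     -0.     17.45] F [ 0.4 -0.6  0.1] T [-0.04  0.03  0.  ] op 0.051
0 [array([324.8, 133.6]), array([324.5, 307.2]), array([324.8, 256.2])]
-4 [array([325.4, 131.7]), array([325.1, 302.9]), array([323.4, 260.4])]
4 [array([324.1, 135.8]), array([324. , 311.4]), array([326.3, 251.8])]
-20 [array([326.4, 128.7]), array([328.3, 284.3]), array([317.9, 275.2])]
20 [array([320.3, 147.9]), array([323.2, 326.5]), array([332. , 233.4])]
```

{"name": "move_arm", "arguments": {"commands": [{"claw": 0.2, "travel": [0.1, 0, 2.8], "turn": 0}, {"claw": 0.2, "travel": [0, 0, 3.5], "turn": 0}, {"claw": 0.2, "travel": [0, 0, 2.4], "turn": 0}, {"claw": 0, "travel": [0, 0, 0], "turn": 0}, {"claw": -1, "travel": [0, 0, 0], "turn": 0}], "squeeze": 40}}

```text
time: 7.47
ee_pos: [0.429, 0.0001, 0.2544]
tcp_rot: [-180.0, 0.1, 17.4]
wrist_force: [0.0, 0.4, 0.6]
opening: 0.0318
```

{"name": "move_arm", "arguments": {"commands": [{"claw": -1, "travel": [0, 0, 0], "turn": 0}, {"claw": -1, "travel": [0, 0, 0], "turn": 0}, {"claw": -1, "travel": [0, 0, 0], "turn": 0}]}}

```text
time: 7.72
ee_pos: [0.4297, 0.0001, 0.2563]
tcp_rot: [180.0, -0.1, 17.5]
wrist_force: [-1.8, 0.1, 3.4]
opening: 0.0232
```

```bash
python3 - <<'E'
from h import *
go(.4947,.336,.345,17.5)
E
```

```text
t 7.72 tcp [4.297e-01 1.000e-04 2.563e-01] [ 1.7997e+02 -1.0000e-01  1.7450e+01] F [-1.8  0.1  3.4] T [-0.12  0.56  0.04] op 0.0232
turn -0.05 then travel cm [ 16.3  -30.08  -8.87] rows>= 8.6
```

{"name": "move_arm", "arguments": {"commands": [{"claw": -1, "travel": [0, 0, -2], "turn": 0}, {"claw": -1, "travel": [0, 0, -3.5], "turn": 0}, {"claw": -1, "travel": [0, 0, -3.5], "turn": 0}, {"claw": -1, "travel": [0.8, -1.5, 0], "turn": 0}, {"claw": -1, "travel": [1.6, -3, 0], "turn": 0}], "squeeze": 60}}

```text
time: 8.13
ee_pos: [0.4393, 0.0492, 0.3483]
tcp_rot: [179.9, -0.3, 17.2]
wrist_force: [0.4, -0.3, -2.3]
opening: 0.023
```

{"name": "move_arm", "arguments": {"commands": [{"claw": -1, "travel": [1.6, -3, 0], "turn": 0}, {"claw": -1, "travel": [1.6, -3, 0], "turn": 0}, {"claw": -1, "travel": [1.6, -3, 0], "turn": 0}, {"claw": -1, "travel": [1.6, -3, 0], "turn": 0}, {"claw": -1, "travel": [1.6, -3, 0], "turn": 0}]}}

```text
time: 8.55
ee_pos: [0.4824, 0.1824, 0.346]
tcp_rot: [-178.5, -0.1, 20.4]
wrist_force: [0.4, -0.2, -1.3]
opening: 0.0225
```

{"name": "move_arm", "arguments": {"commands": [{"claw": -1, "travel": [1.6, -3, 0], "turn": 0}, {"claw": -1, "travel": [1.6, -3, 0], "turn": 0}, {"claw": -1, "travel": [1.6, -3, 0], "turn": 0}, {"claw": -1, "travel": [0.8, -1.5, 0], "turn": 0}, {"claw": -1, "travel": [0, 0, 0], "turn": 0}]}}

```text
time: 8.97
ee_pos: [0.5185, 0.2479, 0.3492]
tcp_rot: [-176.3, -0.0, 24.9]
wrist_force: [-0.3, 0.1, -2.4]
opening: 0.0232
```

```bash
python3 - <<'E'
from h import *
go(.4947,.336,.270,17.5)
cv2.imwrite("pics/w7.png",viewer.camera("wrist"))
E
```

```text
t 8.97 tcp [0.5185 0.2479 0.3492] [-176.31   -0.     24.89] F [-0.3  0.1 -2.4] T [-0.07 -0.11  0.01] op 0.0232
turn 7.39 then travel cm [ 0.38 -9.12  7.92] rows>= 2.9
```

View pics/w7.png

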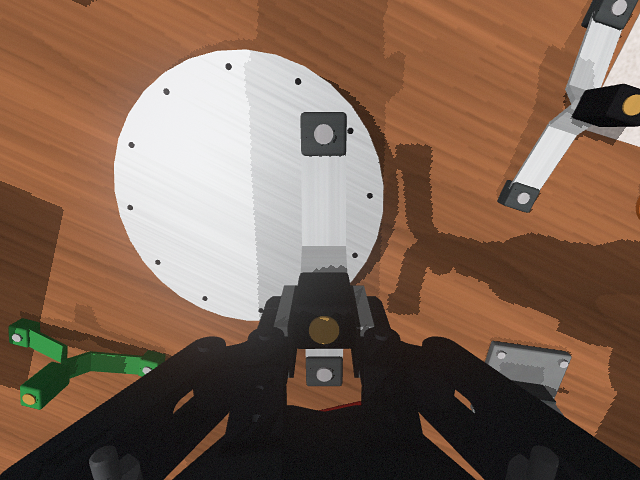

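```bash
python3 - <<'E'
from h import *
s=st();print(s["q"].round(1),s["qd"].round(2))
E
```

```text
t 9.02 tcp [0.518  0.2468 0.3492] [-1.7635e+02  4.0000e-02  2.4820e+01] F [-1.1 -0.4 -2.3] T [-0.07 -0.04 -0.02] op 0.0228
[ 24.8   7.5   6.6  89.2   3.7 179.9] [-1.16 -1.69 -1.83  0.28 -0.49  0.05]
```

{"name": "move_arm", "arguments": {"commands": [{"claw": -1, "travel": [0, 0, 0], "turn": 0}]}}

```text
time: 9.1
ee_pos: [0.5176, 0.2459, 0.3493]
tcp_rot: [-176.4, 0.0, 24.8]
wrist_force: [0.3, 0.3, -3.0]
opening: 0.0227
```

```bash
python3 - <<'E'
from h import *
s=st();print(s["q"].round(1),s["qd"].round(2))
E
```

```text
t 9.1 tcp [0.5176 0.2459 0.3493] [-1.7636e+02  5.0000e-02  2.4760e+01] F [ 0.3  0.3 -3. ] T [-0.12 -0.05  0.01] op 0.0227
[ 24.7   7.4   6.5  89.2   3.6 179.9] [-0.53 -0.86 -0.9  -0.11  0.01  0.04]
```

{"name": "move_arm", "arguments": {"commands": [{"claw": -1, "travel": [0, 0, 0], "turn": -7}, {"claw": -1, "travel": [0, 0, 0], "turn": -7}, {"claw": -1, "travel": [0, 0, 0], "turn": -7}, {"claw": -1, "travel": [0, 0, 0], "turn": -7}, {"claw": -1, "travel": [0, 0, 0], "turn": -7}]}}

```text
time: 9.52
ee_pos: [0.5174, 0.2452, 0.3496]
tcp_rot: [-177.0, -2.1, 60.0]
wrist_force: [-0.2, 0.7, -2.9]
opening: 0.0229
```

```bash
python3 - <<'E'
from h import *
go(.4947,.336,.35,60)
s=st();print(s["q"].round(1),s["qd"].round(2))
E
```

```text
t 9.52 tcp [0.5174 0.2452 0.3496] [-177.02   -2.1    59.99] F [-0.2  0.7 -2.9] T [-0.06 -0.04 -0.03] op 0.0229
turn -0.01 then travel cm [ 6.73 -6.51 -0.04] rows>= 2.3
t 9.52 tcp [0.5174 0.2452 0.3496] [-177.02   -2.1    59.99] F [-0.2  0.7 -2.9] T [-0.06 -0.04 -0.03] op 0.0229
[ 24.6   7.3   6.5  89.2   3.6 144.6] [-7.000e-02 -9.000e-02 -1.000e-02  1.000e-02  3.000e-02 -8.334e+01]
```

```bash
cat >> h.py <<'E'
def gh(x,y,z,off,yaw=None):
    """bring the point off metres ahead of TCP along tool z to x,y,z; true orientation used"""
    s=st(); Rc=R.from_euler("xyz",s["tcp_rot"],degrees=True); t=0
    if yaw is not None: t=(s["tcp_rot"][2]-yaw+180)%360-180
    Rn=Rc*R.from_euler("z",t,degrees=True)
    d=Rn.inv().apply(np.array([x,y,z])-s["ee_pos"]-Rn.apply([0,0,off]))*100
    print("turn",round(t,2),"then cm",d.round(2),"rows",round(np.linalg.norm(d)/4.1,1),"q",s["q"].round(1))
E
python3 - <<'E'
from h import *
gh(.4947,.336,.17,.1663)
E
```

```text
t 9.52 tcp [0.5174 0.2452 0.3496] [-177.02   -2.1    59.99] F [-0.2  0.7 -2.9] T [-0.06 -0.04 -0.03] op 0.0229
turn 0 then cm [ 6.07 -5.55  1.88] rows 2.1 q [ 24.6   7.3   6.5  89.2   3.6 144.6]
```

{"name": "move_arm", "arguments": {"commands": [{"claw": -1, "travel": [1.0, -0.9, 0.3], "turn": 0}, {"claw": -1, "travel": [2.0, -1.8, 0.3], "turn": 0}, {"claw": -1, "travel": [2.0, -1.8, 0.3], "turn": 0}, {"claw": -1, "travel": [1.0, -0.9, 1], "turn": 0}, {"claw": -1, "travel": [0, 0, 0], "turn": 0}]}}

```text
time: 9.93
ee_pos: [0.4998, 0.3282, 0.3333]
tcp_rot: [-176.9, -2.0, 59.7]
wrist_force: [-0.4, -0.1, -2.4]
opening: 0.0229
```

```bash
python3 - <<'E'
from h import *
gh(.4947,.336,.102,.1663)
cv2.imwrite("pics/w8.png",viewer.camera("wrist"))
E
```

```text
t 9.93 tcp [0.4998 0.3282 0.3333] [-176.91   -1.99   59.72] F [-0.4 -0.1 -2.4] T [-0.13 -0.07 -0.02] op 0.0229
turn 0 then cm [-0.39  0.42  6.51] rows 1.6 q [ 32.6  10.5   8.3  87.4   3.7 152.8]
```

View pics/w8.png

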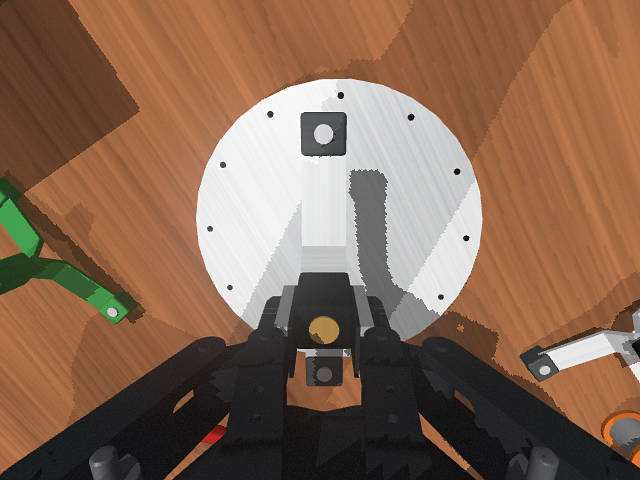

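```bash
python3 - <<'E'
from h import *
p=viewer.camera_params("wrist")
for a in range(0,360,60): print(proj(p,np.array([.4947+.12*np.cos(np.radians(a)),.336+.12*np.sin(np.radians(a)),.03])).round())
E
```

```text
[465. 161.]
[333.  80.]
[205. 161.]
[218. 296.]
[331. 357.]
[450. 301.]
```

{"name": "move_arm", "arguments": {"commands": [{"claw": -1, "travel": [-0.4, 0.4, 1.5], "turn": 0}, {"claw": -1, "travel": [0, 0, 3.0], "turn": 0}, {"claw": -1, "travel": [0, 0, 1.5], "turn": 0}, {"claw": -1, "travel": [0, 0, 0], "turn": 0}], "squeeze": 30}}

```text
time: 10.32
ee_pos: [0.5, 0.3228, 0.2711]
tcp_rot: [-176.8, -1.8, 59.6]
wrist_force: [-0.1, 0.2, -2.1]
opening: 0.0227
```

{"name": "move_arm", "arguments": {"commands": [{"claw": -1, "travel": [0, 0, 0.4], "turn": 0}, {"claw": -1, "travel": [0, 0, 0.4], "turn": 0}, {"claw": -1, "travel": [0, 0, 0], "turn": 0}]}}

```text
time: 10.57
ee_pos: [0.5007, 0.3245, 0.2676]
tcp_rot: [-177.0, -2.1, 59.7]
wrist_force: [-0.4, 0.3, -1.3]
opening: 0.0227
```

{"name": "move_arm", "arguments": {"commands": [{"claw": -1, "travel": [0, 0, 0.3], "turn": 0}, {"claw": -1, "travel": [0, 0, 0.2], "turn": 0}, {"claw": -1, "travel": [0, 0, 0], "turn": 0}]}}

```text
time: 10.82
ee_pos: [0.5006, 0.3252, 0.2627]
tcp_rot: [-177.0, -2.2, 59.7]
wrist_force: [1.1, -0.3, 2.6]
opening: 0.0231
```

{"name": "move_arm", "arguments": {"commands": [{"claw": -1, "travel": [0, 0, 0.15], "turn": 0}, {"claw": -1, "travel": [0, 0, 0], "turn": 0}], "squeeze": 20}}

```text
time: 10.98
ee_pos: [0.5007, 0.3255, 0.262]
tcp_rot: [-177.0, -2.2, 59.7]
wrist_force: [1.0, 1.8, 7.4]
opening: 0.0231
```

```bash
python3 - <<'E'
from h import *
st();cv2.imwrite("pics/w9.png",viewer.camera("wrist"));s=viewer.camera("side")
cv2.imwrite("pics/c9.png",cv2.resize(s[120:250,180:360],None,fx=4.4,fy=4.4,interpolation=cv2.INTER_CUBIC))
E
```

```text
t 10.98 tcp [0.5007 0.3255 0.262 ] [-177.05   -2.24   59.74] F [1.  1.8 7.4] T [-0.2  -0.04  0.02] op 0.0231
```

View pics/c9.png

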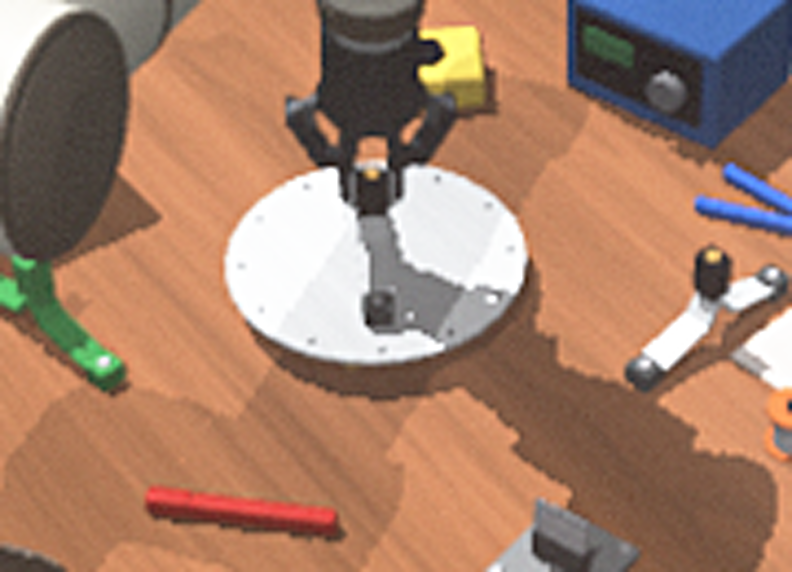

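{"name": "move_arm", "arguments": {"commands": [{"claw": -0.35, "travel": [0, 0, 0], "turn": 0}, {"claw": -0.2, "travel": [0, 0, 0], "turn": 0}, {"claw": 0.1, "travel": [0, 0, 0], "turn": 0}, {"claw": 0.3, "travel": [0, 0, -1], "turn": 0}, {"claw": 0.3, "travel": [0, 0, -3], "turn": 0}]}}

```text
time: 11.5
ee_pos: [0.5006, 0.3224, 0.2968]
tcp_rot: [-176.8, -1.7, 59.7]
wrist_force: [0.7, 0.7, -0.3]
opening: 0.0553
```

{"name": "move_arm", "arguments": {"commands": [{"claw": 0.5, "travel": [0, 0, -4], "turn": 0}, {"claw": 0.5, "travel": [0, 0, -3], "turn": 0}, {"claw": 1, "travel": [0, 0, -1], "turn": 0}, {"claw": 1, "travel": [0, 0, 0], "turn": 0}]}}

```text
time: 11.83
ee_pos: [0.5038, 0.3181, 0.3841]
tcp_rot: [-177.1, -2.4, 59.7]
wrist_force: [0.4, -0.2, 0.4]
opening: 0.0847
```

```bash
python3 - <<'E'
from h import *
st();cv2.imwrite("pics/w10.png",viewer.camera("wrist"));s=viewer.camera("side")
cv2.imwrite("pics/c10.png",cv2.resize(s[120:250,180:360],None,fx=4.4,fy=4.4,interpolation=cv2.INTER_CUBIC))
E
```

```text
t 11.83 tcp [0.5038 0.3181 0.3841] [-177.12   -2.35   59.72] F [ 0.4 -0.2  0.4] T [-0.04 -0.09 -0.02] op 0.0847
```

View pics/c10.png

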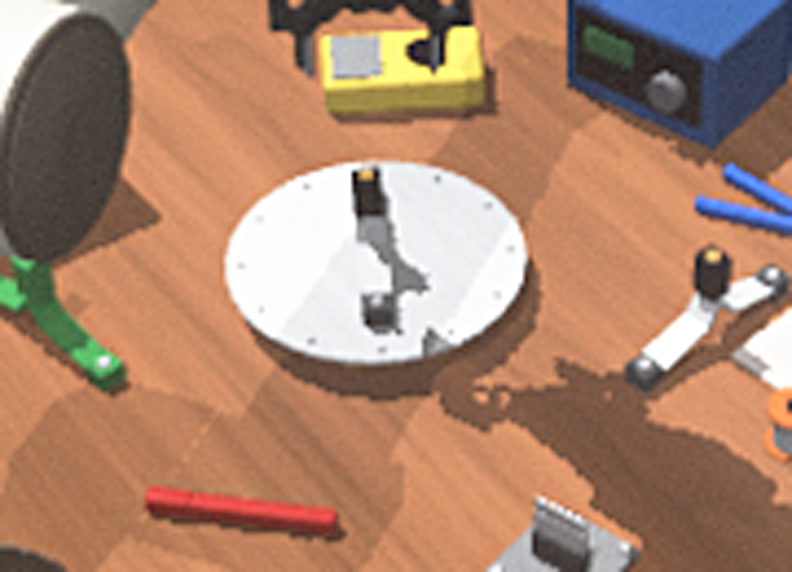

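View pics/w10.png

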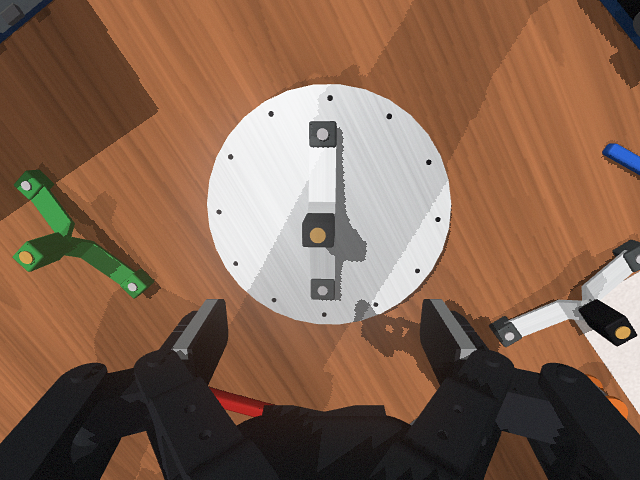

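{"name": "move_arm", "arguments": {"commands": [{"claw": 1, "travel": [0, 0, 0], "turn": -7.1}, {"claw": 1, "travel": [0, 0, 0], "turn": -7.1}, {"claw": 1, "travel": [0, 0, 0], "turn": -7.1}, {"claw": 1, "travel": [0, 0, 0], "turn": -7.1}, {"claw": 1, "travel": [0, 0, 0], "turn": -7.1}]}}

```text
time: 12.35
ee_pos: [0.5034, 0.3182, 0.3777]
tcp_rot: [-178.6, -3.4, 95.6]
wrist_force: [-0.3, -0.4, -0.5]
opening: 0.0852
```

{"name": "move_arm", "arguments": {"commands": [{"claw": 1, "travel": [0, 0, 0], "turn": -7.1}, {"claw": 1, "travel": [0, 0, 0], "turn": -7.1}, {"claw": 1, "travel": [0, 0, 0], "turn": -7.1}, {"claw": 1, "travel": [0, 0, 0], "turn": -7.1}, {"claw": 1, "travel": [0, 0, 0], "turn": -7.1}]}}

```text
time: 12.77
ee_pos: [0.5034, 0.3182, 0.3777]
tcp_rot: [179.2, -3.6, 131.2]
wrist_force: [0.0, 0.2, -0.2]
opening: 0.0854
```

{"name": "move_arm", "arguments": {"commands": [{"claw": 1, "travel": [0, 0, 0], "turn": -7.1}, {"claw": 1, "travel": [0, 0, 0], "turn": -7.1}, {"claw": 1, "travel": [0, 0, 0], "turn": -7.1}, {"claw": 1, "travel": [0, 0, 0], "turn": -7.1}, {"claw": 1, "travel": [0, 0, 0], "turn": -7.1}]}}

```text
time: 13.18
ee_pos: [0.5034, 0.3182, 0.3777]
tcp_rot: [177.3, -2.4, 166.7]
wrist_force: [-0.8, 0.8, -0.3]
opening: 0.0854
```

{"name": "move_arm", "arguments": {"commands": [{"claw": 1, "travel": [0, 0, 0], "turn": -7.1}, {"claw": 1, "travel": [0, 0, 0], "turn": -7.1}, {"claw": 1, "travel": [0, 0, 0], "turn": -7.1}]}}

```text
time: 13.43
ee_pos: [0.5034, 0.3182, 0.3777]
tcp_rot: [176.6, -1.3, -172.0]
wrist_force: [-0.3, 0.3, 1.3]
opening: 0.0853
```

```bash
python3 - <<'E'
from h import *
gh(.6735,.130,.15,.1607,187.8)
E
```

```text
t 13.43 tcp [0.5034 0.3182 0.3777] [ 176.58   -1.29 -172.03] F [-0.3  0.3  1.3] T [ 0.02 -0.04  0.02] op 0.0853
turn 0.17 then cm [-14.81 -22.25   5.08] rows 6.6 q [31.6 10.7 13.4 92.5  3.6 23.7]
```

{"name": "move_arm", "arguments": {"commands": [{"claw": 1, "travel": [-1.0, -1.5, 0.3], "turn": 0}, {"claw": 1, "travel": [-2.2, -3.3, 0.6], "turn": 0}, {"claw": 1, "travel": [-2.2, -3.3, 0.6], "turn": 0}, {"claw": 1, "travel": [-2.2, -3.3, 0.6], "turn": 0}, {"claw": 1, "travel": [-2.2, -3.3, 0.6], "turn": 0}]}}

```text
time: 13.85
ee_pos: [0.6198, 0.186, 0.3396]
tcp_rot: [176.5, -1.3, -172.3]
wrist_force: [1.0, 0.4, 0.5]
opening: 0.0856
```

{"name": "move_arm", "arguments": {"commands": [{"claw": 1, "travel": [-2.2, -3.3, 0.6], "turn": 0}, {"claw": 1, "travel": [-2.2, -3.3, 0.6], "turn": 0}, {"claw": 1, "travel": [-0.6, -0.8, 0.3], "turn": 0}, {"claw": 1, "travel": [0, 0, 0], "turn": 0}]}}

```text
time: 14.18
ee_pos: [0.6793, 0.1189, 0.3172]
tcp_rot: [176.5, -1.5, -172.6]
wrist_force: [0.4, 0.4, -0.3]
opening: 0.0854
```

```bash
python3 - <<'E'
from h import *
gh(.6735,.130,.066,.1607,187.8)
p=viewer.camera_params("wrist"); cv2.imwrite("pics/w11.png",viewer.camera("wrist"))
print(p["xyz"],p["rotation"],[proj(p,X).round(1) for X in([.6735,.130,.086],[.7474,.1403,.019],[.6001,.1202,.019])])
E
```

```text
t 14.18 tcp [0.6793 0.1189 0.3172] [ 176.54   -1.46 -172.58] F [ 0.4  0.4 -0.3] T [-0.03 -0.08  0.01] op 0.0854
turn -0.38 then cm [-0.21 -0.34  9.07] rows 2.2 q [ 9.4 24.8 24.3 90.8  3.5  1.9]
[0.60121929 0.11091141 0.28861613] [-16.27548271  -3.53997512  97.35810197] [array([319.1, 259.9]), array([316.5, 312.9]), array([314. , 139.1])]
```

View pics/w11.png

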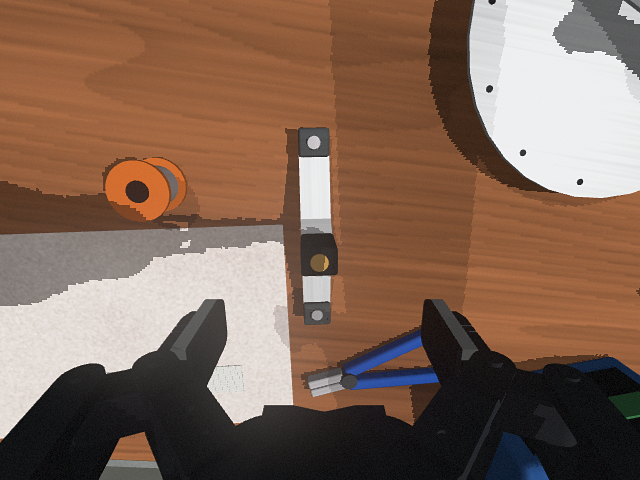

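{"name": "move_arm", "arguments": {"commands": [{"claw": 1, "travel": [-0.25, -0.35, 2.5], "turn": -0.4}, {"claw": 1, "travel": [0, 0, 3.5], "turn": 0}, {"claw": 0.6, "travel": [0, 0, 2.8], "turn": 0}, {"claw": 0.2, "travel": [0, 0, 0.3], "turn": 0}], "squeeze": 40}}

```text
time: 14.57
ee_pos: [0.676, 0.125, 0.2244]
tcp_rot: [176.5, -1.6, -171.9]
wrist_force: [-2.1, 0.4, -1.1]
opening: 0.0637
```

```bash
python3 - <<'E'
from h import *
gh(.6745,.130,.066,.1607,187.8)
E
```

```text
t 14.57 tcp [0.676  0.125  0.2244] [ 176.5    -1.62 -171.89] F [-2.1  0.4 -1.1] T [-0.1  -0.02 -0.02] op 0.0637
turn 0.31 then cm [-0.37 -0.45 -0.24] rows 0.2 q [ 9.9 25.  14.3 80.8  3.5  1.8]
```

{"name": "move_arm", "arguments": {"commands": [{"claw": 0.2, "travel": [-0.3, -0.4, -0.1], "turn": 0.3}, {"claw": -0.2, "travel": [0, 0, 0], "turn": 0}, {"claw": -1, "travel": [0, 0, 0], "turn": 0}, {"claw": -1, "travel": [0, 0, 0], "turn": 0}, {"claw": -1, "travel": [0, 0, 0], "turn": 0}]}}

```text
time: 14.98
ee_pos: [0.6826, 0.12, 0.2346]
tcp_rot: [176.5, -0.9, -172.3]
wrist_force: [-0.3, -2.1, 7.5]
opening: 0.0234
```

{"name": "move_arm", "arguments": {"commands": [{"claw": -1, "travel": [0, 0, 0], "turn": 0}, {"claw": -1, "travel": [0, 0, 0], "turn": 0}, {"claw": -1, "travel": [0, 0, 0], "turn": 0}]}}

```text
time: 15.23
ee_pos: [0.6826, 0.12, 0.2346]
tcp_rot: [176.5, -0.9, -172.3]
wrist_force: [0.2, -1.0, 6.5]
opening: 0.0235
```

```bash
python3 - <<'E'
from h import *
gh(.431,-.0,.160,.159,197.4)
cv2.imwrite("pics/w12.png",viewer.camera("wrist"))
E
```

```text
t 15.23 tcp [0.6826 0.12   0.2346] [ 176.52   -0.86 -172.3 ] F [ 0.2 -1.   6.5] T [-0.47  0.04  0.04] op 0.0235
turn -9.7 then cm [27.56 -4.4  -8.57] rows 7.1 q [ 9.4 25.2 15.7 81.3  3.5  1.7]
```

View pics/w12.png

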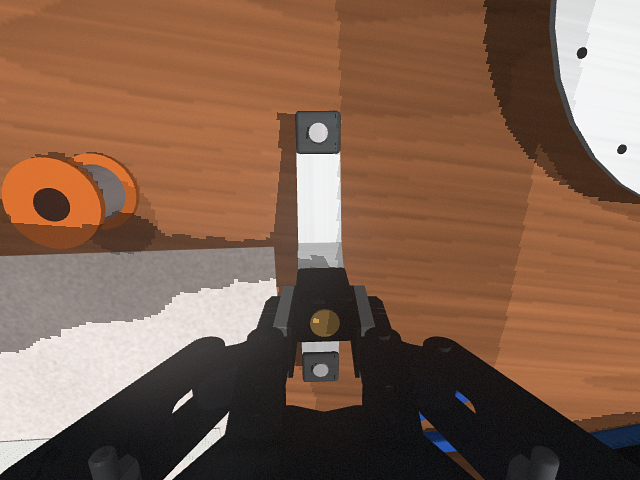

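```bash
python3 - <<'E'
from h import *
s=st();Rc=R.from_euler("xyz",s["tcp_rot"],degrees=True);print(s["ee_pos"]+Rc.apply([0,0,.169]))
p=viewer.camera_params("wrist");print(onz(p,325,322,.086))
gh(.433,0.001,.157,.169,197.4)
E
```

```text
t 15.28 tcp [0.6826 0.12   0.2347] [ 176.52   -0.86 -172.3 ] F [ 0.3 -1.2  6.6] T [-0.48  0.09  0.08] op 0.0234
[0.67873934 0.12981324 0.06599176]
[0.67484834 0.1291765  0.086     ]
t 15.28 tcp [0.6826 0.12   0.2347] [ 176.52   -0.86 -172.3 ] F [ 0.3 -1.2  6.6] T [-0.48  0.09  0.08] op 0.0234
turn -9.7 then cm [27.34 -4.38 -9.27] rows 7.1 q [ 9.4 25.2 15.7 81.3  3.5  1.7]
```

{"name": "move_arm", "arguments": {"commands": [{"claw": -1, "travel": [0, 0, -2.3], "turn": 0}, {"claw": -1, "travel": [0, 0, -3.5], "turn": -4.9}, {"claw": -1, "travel": [0, 0, -3.5], "turn": -4.8}, {"claw": -1, "travel": [1.5, -0.2, 0], "turn": 0}, {"claw": -1, "travel": [3.4, -0.5, 0], "turn": 0}], "squeeze": 60}}

```text
time: 15.7
ee_pos: [0.6419, 0.0943, 0.3276]
tcp_rot: [176.4, -0.1, -162.5]
wrist_force: [0.8, -0.8, -2.5]
opening: 0.0229
```

{"name": "move_arm", "arguments": {"commands": [{"claw": -1, "travel": [3.4, -0.5, 0], "turn": 0}, {"claw": -1, "travel": [3.4, -0.5, 0], "turn": 0}, {"claw": -1, "travel": [3.4, -0.5, 0], "turn": 0}, {"claw": -1, "travel": [3.4, -0.6, 0], "turn": 0}, {"claw": -1, "travel": [3.4, -0.6, 0], "turn": 0}]}}

```text
time: 16.12
ee_pos: [0.4842, 0.0164, 0.3251]
tcp_rot: [176.4, -0.4, -162.6]
wrist_force: [-0.7, -0.7, -1.9]
opening: 0.0229
```

{"name": "move_arm", "arguments": {"commands": [{"claw": -1, "travel": [3.4, -0.6, 0], "turn": 0}, {"claw": -1, "travel": [1.8, -0.3, 0], "turn": 0}, {"claw": -1, "travel": [0, 0, 0], "turn": 0}, {"claw": -1, "travel": [0, 0, 0], "turn": 0}]}}

```text
time: 16.45
ee_pos: [0.4384, -0.0076, 0.3256]
tcp_rot: [176.4, -0.3, -162.7]
wrist_force: [0.1, 0.4, -2.5]
opening: 0.0228
```

```bash
python3 - <<'E'
from h import *
gh(.4333,.001,.093,.169,197.4)
p=viewer.camera_params("wrist");im=viewer.camera("wrist");cv2.imwrite("pics/w13.png",im);print(p["xyz"],p["rotation"],proj(p,[.4237,.0218,.066]),proj(p,[.4367,-.02,.066]))
E
```

```text
t 16.45 tcp [ 0.4384 -0.0076  0.3256] [ 176.42   -0.33 -162.67] F [ 0.1  0.4 -2.5] T [-0.08 -0.11  0.07] op 0.0228
turn -0.07 then cm [ 0.1  -0.48  6.37] rows 1.6 q [ -1.8 -10.3 -13.4  88.4   3.3 -19.2]
[ 0.36351323 -0.02862391  0.29546063] [-17.4221415   -3.65039807 107.34732996] [345.18713715 237.53576322] [283.83541785 238.63924194]
```

View pics/w13.png

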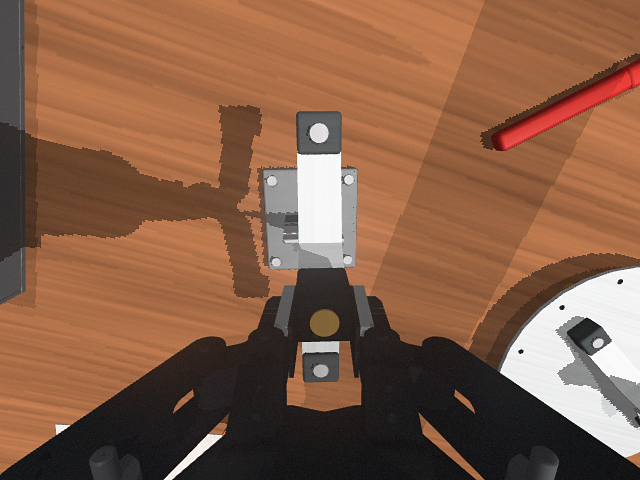

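{"name": "move_arm", "arguments": {"commands": [{"claw": -1, "travel": [0.0, -0.45, 1.8], "turn": 0}, {"claw": -1, "travel": [0, 0, 2.4], "turn": 0}, {"claw": -1, "travel": [0, 0, 1.4], "turn": 0}, {"claw": -1, "travel": [0, 0, 0], "turn": 0}]}}

```text
time: 16.83
ee_pos: [0.4387, -0.0078, 0.2651]
tcp_rot: [176.3, -0.7, -162.6]
wrist_force: [-0.7, 0.0, -2.6]
opening: 0.0223
```

```bash
python3 - <<'E'
from h import *
gh(.4335,.001,.090,.169,197.4)
E
```

```text
t 16.83 tcp [ 0.4387 -0.0078  0.2651] [ 176.28   -0.73 -162.56] F [-0.7  0.  -2.6] T [-0.08 -0.06  0.1 ] op 0.0223
turn 0.04 then cm [ 0.01 -0.15  0.64] rows 0.2 q [ -1.8  -9.6 -19.5  82.    3.3 -19.3]
```

{"name": "move_arm", "arguments": {"commands": [{"claw": -1, "travel": [0, 0, 0.35], "turn": 0}, {"claw": -1, "travel": [0, 0, 0.1], "turn": 0}, {"claw": -1, "travel": [0, 0, 0], "turn": 0}]}}

```text
time: 17.08
ee_pos: [0.439, -0.0079, 0.2642]
tcp_rot: [176.4, -0.4, -162.6]
wrist_force: [-0.0, -0.1, -2.1]
opening: 0.0229
```

{"name": "move_arm", "arguments": {"commands": [{"claw": -1, "travel": [0, 0, 0.3], "turn": 0}, {"claw": -1, "travel": [0, 0, 0], "turn": 0}, {"claw": -1, "travel": [0, 0, 0], "turn": 0}]}}

```text
time: 17.33
ee_pos: [0.4385, -0.0079, 0.2607]
tcp_rot: [176.4, -0.5, -162.6]
wrist_force: [-0.1, -0.1, -1.5]
opening: 0.0227
```

{"name": "move_arm", "arguments": {"commands": [{"claw": -1, "travel": [0, 0, 0.2], "turn": 0}, {"claw": -1, "travel": [0, 0, 0], "turn": 0}, {"claw": -1, "travel": [0, 0, 0], "turn": 0}]}}

```text
time: 17.58
ee_pos: [0.4386, -0.0078, 0.2593]
tcp_rot: [176.4, -0.4, -162.6]
wrist_force: [0.2, -0.9, 5.8]
opening: 0.0228
```

{"name": "move_arm", "arguments": {"commands": [{"claw": -0.3, "travel": [0, 0, 0], "turn": 0}, {"claw": 0, "travel": [0, 0, 0], "turn": 0}, {"claw": 0.2, "travel": [0, 0, -0.5], "turn": 0}, {"claw": 0.2, "travel": [0, 0, -2], "turn": 0}, {"claw": 0.2, "travel": [0, 0, -3], "turn": 0}]}}

```text
time: 18.0
ee_pos: [0.4392, -0.0109, 0.3118]
tcp_rot: [176.3, -0.8, -162.6]
wrist_force: [0.5, -1.0, 0.2]
opening: 0.0511
```

{"name": "move_arm", "arguments": {"commands": [{"claw": 0.2, "travel": [0, 0, -3], "turn": 0}, {"claw": 0.2, "travel": [0, 0, 0], "turn": 0}, {"claw": 0.2, "travel": [0, 0, 0], "turn": 0}, {"claw": 0.2, "travel": [0, 0, 0], "turn": 0}, {"claw": 0.2, "travel": [0, 0, 0], "turn": 0}]}}

```text
time: 18.42
ee_pos: [0.4405, -0.0127, 0.3422]
tcp_rot: [176.3, -0.6, -162.6]
wrist_force: [-0.4, 0.2, -0.1]
opening: 0.0511
```

{"name": "move_arm", "arguments": {"commands": [{"claw": 0.2, "travel": [0, 0, 0], "turn": 0}, {"claw": 0.2, "travel": [0, 0, 0], "turn": 0}, {"claw": 0.2, "travel": [0, 0, 0], "turn": 0}, {"claw": 0.2, "travel": [0, 0, 0], "turn": 0}, {"claw": 0.2, "travel": [0, 0, 0], "turn": 0}]}}

```text
time: 18.83
ee_pos: [0.4407, -0.0127, 0.3431]
tcp_rot: [176.4, -0.5, -162.6]
wrist_force: [0.8, -0.5, 0.9]
opening: 0.0515
```

{"name": "move_arm", "arguments": {"commands": [{"claw": 0.2, "travel": [0, 0, 0], "turn": 0}, {"claw": 0.2, "travel": [0, 0, 0], "turn": 0}, {"claw": 0.2, "travel": [0, 0, 0], "turn": 0}, {"claw": 0.2, "travel": [0, 0, 0], "turn": 0}, {"claw": 0.2, "travel": [0, 0, 0], "turn": 0}]}}

```text
time: 19.25
ee_pos: [0.4407, -0.0127, 0.3432]
tcp_rot: [176.4, -0.5, -162.6]
wrist_force: [-0.1, 0.1, -0.1]
opening: 0.051
```

```bash
python3 - <<'E'
from h import *
st();p=viewer.camera_params("wrist");cv2.imwrite("pics/w14.png",viewer.camera("wrist"));s=viewer.camera("side")
cv2.imwrite("pics/c14.png",cv2.resize(s[170:300,230:400],None,fx=4.5,fy=4.5,interpolation=cv2.INTER_CUBIC))
for tilt in(0,-20,20):
  r=R.from_euler("zyx",[17.45,tilt,0],degrees=True)
  print(tilt,[proj(p,np.array([.431,0,.066])+r.apply(v)).round(1) for v in ([.074,0,-.023],[-.074,0,-.023],[0,0,.044])])
E
```

```text
t 19.25 tcp [ 0.4407 -0.0127  0.3432] [ 176.37   -0.5  -162.61] F [-0.1  0.1 -0.1] T [-0.07  0.    0.01] op 0.051
0 [array([318.3, 304.1]), array([317.3, 130.6]), array([322.9, 251.2])]
-20 [array([318.6, 322.9]), array([311.8, 145.2]), array([329.7, 228.3])]
20 [array([320.9, 281.5]), array([320.6, 125.1]), array([315.9, 270.5])]
```

View pics/w14.png

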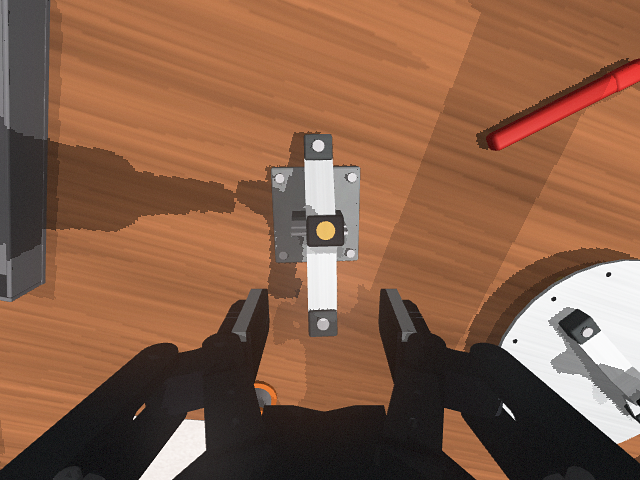

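View pics/c14.png

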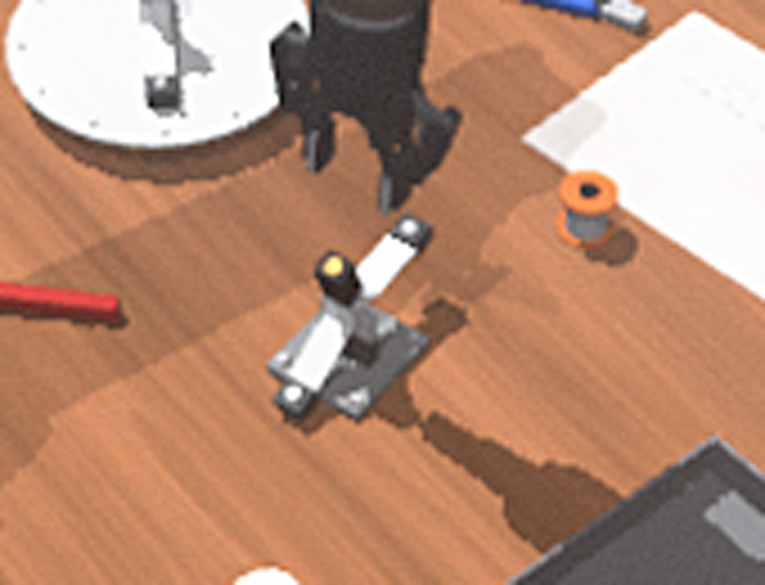

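```bash
python3 - <<'E'
from h import *
gh(.4232,-.0025,.0886,.162,197.4)
E
```

```text
t 19.35 tcp [ 0.4407 -0.0127  0.3432] [ 176.37   -0.5  -162.6 ] F [-0.9  0.7 -0.6] T [-0.07  0.    0.02] op 0.0512
turn -0.0 then cm [ 1.14 -0.12  9.32] rows 2.3 q [ -2.5  -9.7 -11.   90.5   3.2 -19.9]
```

{"name": "move_arm", "arguments": {"commands": [{"claw": 0.2, "travel": [1.1, -0.1, 1.5], "turn": 0}, {"claw": 0.2, "travel": [0, 0, 3.5], "turn": 0}, {"claw": 0.2, "travel": [0, 0, 3.3], "turn": 0}, {"claw": 0.2, "travel": [0, 0, 0.8], "turn": 0}, {"claw": 0.2, "travel": [0, 0, 0], "turn": 0}], "squeeze": 30}}

```text
time: 19.77
ee_pos: [0.4272, -0.0115, 0.2505]
tcp_rot: [176.3, -0.7, -162.6]
wrist_force: [0.1, -0.3, 0.3]
opening: 0.0508
```

```bash
python3 - <<'E'
from h import *
gh(.4232,-.0025,.0886,.162,197.4)
E
```

```text
t 19.77 tcp [ 0.4272 -0.0115  0.2505] [ 176.29   -0.73 -162.59] F [ 0.1 -0.3  0.3] T [-0.13 -0.01 -0.  ] op 0.0508
turn 0.01 then cm [-0.1  -0.07  0.02] rows 0.0 q [ -2.4 -11.  -22.3  80.6   3.2 -19.8]
```

Close on it.

{"name": "move_arm", "arguments": {"commands": [{"claw": -0.2, "travel": [0, 0, 0], "turn": 0}, {"claw": -1, "travel": [0, 0, 0], "turn": 0}, {"claw": -1, "travel": [0, 0, 0], "turn": 0}, {"claw": -1, "travel": [0, 0, 0], "turn": 0}, {"claw": -1, "travel": [0, 0, 0], "turn": 0}]}}

```text
time: 20.18
ee_pos: [0.4287, -0.0117, 0.2545]
tcp_rot: [176.4, -0.3, -162.6]
wrist_force: [0.1, -0.3, 7.3]
opening: 0.0231
```

{"name": "move_arm", "arguments": {"commands": [{"claw": -1, "travel": [0, 0, 0], "turn": 0}, {"claw": -1, "travel": [0, 0, 0], "turn": 0}], "squeeze": 80}}

```text
time: 20.35
ee_pos: [0.4287, -0.0117, 0.2546]
tcp_rot: [176.4, -0.3, -162.6]
wrist_force: [-0.5, 0.5, 7.5]
opening: 0.0225
```

```bash
python3 - <<'E'
from h import *
gh(.4470,-.316,.185,.1625,183.1)
E
```

```text
t 20.35 tcp [ 0.4287 -0.0117  0.2546] [ 176.43   -0.32 -162.61] F [-0.5  0.5  7.5] T [ 0.07  0.2  -0.1 ] op 0.0225
turn 14.29 then cm [ -0.32 -30.84 -11.11] rows 8.0 q [ -2.4 -11.1 -21.9  80.7   3.3 -19.8]
```

{"name": "move_arm", "arguments": {"commands": [{"claw": -1, "travel": [0, 0, -2], "turn": 0}, {"claw": -1, "travel": [0, 0, -3], "turn": 0}, {"claw": -1, "travel": [0, 0, -3.3], "turn": 7.1}, {"claw": -1, "travel": [0, 0, -3.0], "turn": 7.1}, {"claw": -1, "travel": [0, -1.5, 0], "turn": 0}]}}

```text
time: 20.77
ee_pos: [0.4325, -0.0324, 0.371]
tcp_rot: [176.6, -0.9, -177.2]
wrist_force: [1.0, -0.2, -1.8]
opening: 0.0227
```

{"name": "move_arm", "arguments": {"commands": [{"claw": -1, "travel": [0, -3, 0], "turn": 0}, {"claw": -1, "travel": [0, -3.4, 0], "turn": 0}, {"claw": -1, "travel": [0, -3.4, 0], "turn": 0}, {"claw": -1, "travel": [0, -3.4, 0], "turn": 0}, {"claw": -1, "travel": [0, -3.4, 0], "turn": 0}]}}

```text
time: 21.18
ee_pos: [0.4409, -0.2003, 0.3552]
tcp_rot: [176.6, -1.3, -176.8]
wrist_force: [0.7, 0.1, -1.8]
opening: 0.0228
```

```bash
python3 - <<'E'
from h import *
gh(.4470,-.316,.185,.166,183.1)
E
```

```text
t 21.18 tcp [ 0.4409 -0.2003  0.3552] [ 176.64   -1.32 -176.77] F [ 0.7  0.1 -1.8] T [-0.03 -0.13  0.01] op 0.0228
turn 0.13 then cm [ -0.38 -12.56  -0.29] rows 3.1 q [-25.   -3.1  -3.6  92.2   2.3 -28.2]
```

{"name": "move_arm", "arguments": {"commands": [{"claw": -1, "travel": [-0.1, -3.4, 0], "turn": 0}, {"claw": -1, "travel": [-0.1, -3.4, 0], "turn": 0}, {"claw": -1, "travel": [-0.1, -3.4, 0], "turn": 0}, {"claw": -1, "travel": [-0.1, -1.8, 0], "turn": 0}, {"claw": -1, "travel": [0, 0, 0], "turn": 0}]}}

```text
time: 21.6
ee_pos: [0.4515, -0.3213, 0.3467]
tcp_rot: [176.6, -1.4, -177.0]
wrist_force: [0.2, -0.1, -2.3]
opening: 0.0225
```

```bash
python3 - <<'E'
from h import *
gh(.4470,-.316,.120,.166,183.1)
p=viewer.camera_params("wrist");cv2.imwrite("pics/w15.png",viewer.camera("wrist"));cv2.imwrite("pics/s15.png",viewer.camera("side")[150:450,200:600])
print([proj(p,X).round() for X in([.5656,-.2293,.04],[.574,-.3886,.04],[.328,-.4033,.04],[.3201,-.2426,.04])])
E
```

```text
t 21.6 tcp [ 0.4515 -0.3213  0.3467] [ 176.63   -1.41 -176.96] F [ 0.2 -0.1 -2.3] T [-0.08 -0.06  0.03] op 0.0225
turn -0.06 then cm [-0.13 -0.78  6.06] rows 1.5 q [-35.8   6.7   5.5  92.    1.7 -38.8]
[array([393., 351.]), array([225., 357.]), array([196.,  69.]), array([411.,  72.])]
```

View pics/w15.png

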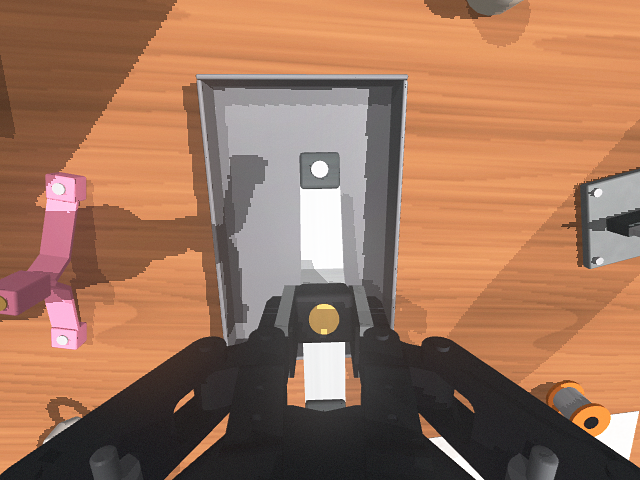

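View pics/s15.png

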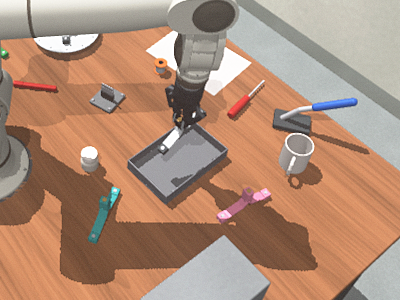

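```bash
python3 - <<'E'
from h import *
gh(.424,-.315,.105,.166,183.1)
E
```

```text
t 21.7 tcp [ 0.4515 -0.3186  0.3473] [ 176.57   -1.4  -176.86] F [ 0.3  0.1 -2.1] T [-0.09  0.01  0.04] op 0.0224
turn 0.04 then cm [ 2.13 -0.94  7.67] rows 2.0 q [-35.6   6.5   5.3  92.    1.8 -38.7]
```

{"name": "move_arm", "arguments": {"commands": [{"claw": -1, "travel": [0.6, -0.3, 1.5], "turn": 0}, {"claw": -1, "travel": [1.0, -0.4, 2.6], "turn": 0}, {"claw": -1, "travel": [0.5, -0.2, 2.4], "turn": 0}, {"claw": -1, "travel": [0, 0, 1.0], "turn": 0}, {"claw": -1, "travel": [0, 0, 0], "turn": 0}], "squeeze": 40}}

```text
time: 22.12
ee_pos: [0.4286, -0.3226, 0.2707]
tcp_rot: [176.5, -1.5, -176.7]
wrist_force: [0.0, 0.3, -2.1]
opening: 0.0228
```

```bash
python3 - <<'E'
from h import *
gh(.424,-.315,.095,.166,183.1)
p=viewer.camera_params("wrist");cv2.imwrite("pics/w16.png",viewer.camera("wrist"))
E
```

```text
t 22.12 tcp [ 0.4286 -0.3226  0.2707] [ 176.47   -1.51 -176.74] F [ 0.   0.3 -2.1] T [-0.02 -0.06  0.  ] op 0.0228
turn 0.16 then cm [-0.05 -0.3   0.99] rows 0.3 q [-37.3   4.7  -5.1  83.7   1.7 -40.6]
```

View pics/w16.png

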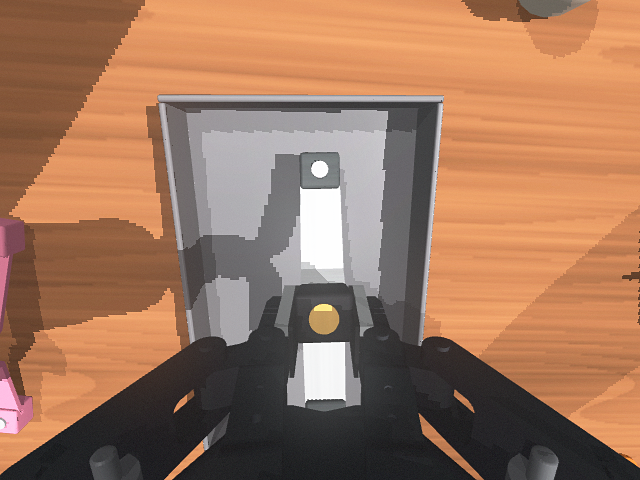

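{"name": "move_arm", "arguments": {"commands": [{"claw": -1, "travel": [0, -0.1, 0.5], "turn": 0}, {"claw": -1, "travel": [0, 0, 0.4], "turn": 0}, {"claw": -1, "travel": [0, 0, 0], "turn": 0}], "squeeze": 30}}

```text
time: 22.42
ee_pos: [0.4292, -0.3242, 0.2636]
tcp_rot: [176.6, -1.4, -176.8]
wrist_force: [0.2, -0.4, -2.1]
opening: 0.0224
```

{"name": "move_arm", "arguments": {"commands": [{"claw": -1, "travel": [0, 0, 0.3], "turn": 0}, {"claw": -1, "travel": [0, 0, 0], "turn": 0}], "squeeze": 25}}

```text
time: 22.58
ee_pos: [0.4289, -0.3241, 0.2603]
tcp_rot: [176.6, -1.4, -176.8]
wrist_force: [-0.0, -0.2, -2.4]
opening: 0.0228
```

{"name": "move_arm", "arguments": {"commands": [{"claw": -1, "travel": [0, 0, 0.3], "turn": 0}, {"claw": -1, "travel": [0, 0, 0], "turn": 0}], "squeeze": 20}}

```text
time: 22.75
ee_pos: [0.4289, -0.324, 0.2575]
tcp_rot: [176.6, -1.3, -176.8]
wrist_force: [0.5, 0.8, 0.8]
opening: 0.0225
```

{"name": "move_arm", "arguments": {"commands": [{"claw": -1, "travel": [-0.4, 0, 0.35], "turn": 0}, {"claw": -1, "travel": [-0.4, 0, 0.35], "turn": 0}, {"claw": -1, "travel": [0, 0, 0], "turn": 0}]}}

```text
time: 23.0
ee_pos: [0.4375, -0.3237, 0.2513]
tcp_rot: [176.8, -1.3, -176.8]
wrist_force: [0.3, -3.8, 7.8]
opening: 0.0225
```

{"name": "move_arm", "arguments": {"commands": [{"claw": -1, "travel": [-0.4, 0, 0.35], "turn": 0}, {"claw": -1, "travel": [-0.4, 0, 0.35], "turn": 0}, {"claw": -1, "travel": [0, 0, 0], "turn": 0}]}}

```text
time: 23.25
ee_pos: [0.4455, -0.3229, 0.2447]
tcp_rot: [176.8, -1.2, -176.8]
wrist_force: [2.5, -2.4, 11.9]
opening: 0.0222
```

```bash
python3 - <<'E'
from h import *
st();cv2.imwrite("pics/w17.png",viewer.camera("wrist"))
E
```

```text
t 23.25 tcp [ 0.4455 -0.3229  0.2447] [ 176.83   -1.2  -176.76] F [ 2.5 -2.4 11.9] T [-0.88  0.35  0.27] op 0.0222
```

View pics/w17.png

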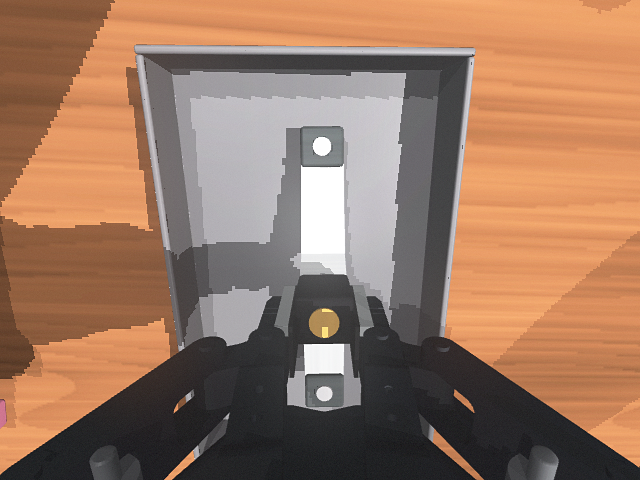

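{"name": "move_arm", "arguments": {"commands": [{"claw": -1, "travel": [-0.35, 0, 0.35], "turn": 0}, {"claw": -1, "travel": [-0.35, 0, 0.3], "turn": 0}, {"claw": -1, "travel": [0, 0, 0], "turn": 0}]}}

```text
time: 23.55
ee_pos: [0.4524, -0.3221, 0.2379]
tcp_rot: [176.8, -1.2, -176.8]
wrist_force: [4.3, -3.2, 10.2]
opening: 0.0227
```

```bash
python3 - <<'E'
from h import *
st();cv2.imwrite("pics/w18.png",viewer.camera("wrist")[80:,100:540])
E
```

```text
t 23.55 tcp [ 0.4524 -0.3221  0.2379] [ 176.82   -1.18 -176.75] F [ 4.3 -3.2 10.2] T [-0.89 -0.03  0.25] op 0.0227
```

View pics/w18.png

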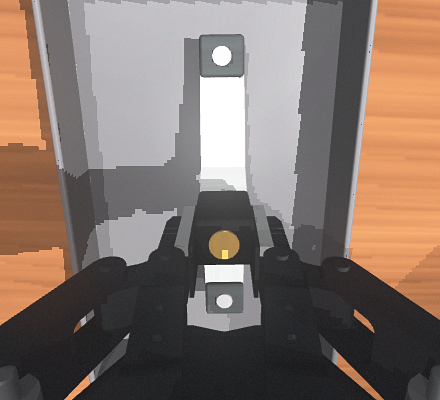

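{"name": "move_arm", "arguments": {"commands": [{"claw": -1, "travel": [-0.3, 0, 0.3], "turn": 0}, {"claw": -1, "travel": [-0.1, 0, 0.2], "turn": 0}, {"claw": -1, "travel": [0, 0, 0], "turn": 0}]}}

```text
time: 23.85
ee_pos: [0.456, -0.3217, 0.2339]
tcp_rot: [176.9, -1.2, -176.8]
wrist_force: [2.4, -3.3, 13.8]
opening: 0.0221
```

```bash
python3 - <<'E'
from h import *
st();cv2.imwrite("pics/w19.png",viewer.camera("wrist")[80:,100:540])
E
```

```text
t 23.85 tcp [ 0.456  -0.3217  0.2339] [ 176.86   -1.16 -176.77] F [ 2.4 -3.3 13.8] T [-0.76  0.26  0.15] op 0.0221
```

View pics/w19.png

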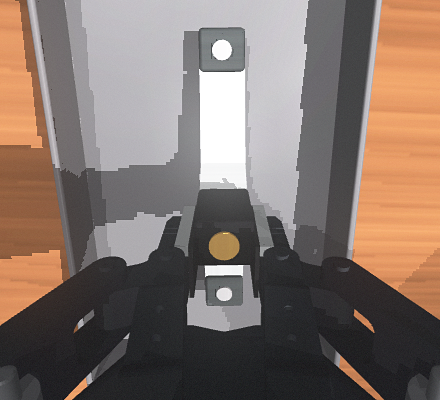

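{"name": "move_arm", "arguments": {"commands": [{"claw": -1, "travel": [-0.1, 0, 0.25], "turn": 0}, {"claw": -1, "travel": [0, 0, 0.15], "turn": 0}, {"claw": -1, "travel": [0, 0, 0], "turn": 0}]}}

```text
time: 24.15
ee_pos: [0.4563, -0.3214, 0.2335]
tcp_rot: [176.9, -1.1, -176.8]
wrist_force: [-10.8, 2.1, 41.1]
opening: 0.0225
```

```bash
python3 - <<'E'
from h import *
st();cv2.imwrite("pics/w20.png",viewer.camera("wrist")[80:,100:540])
E
```

```text
t 24.15 tcp [ 0.4563 -0.3214  0.2335] [ 176.95   -1.09 -176.78] F [-10.8   2.1  41.1] T [0.65 2.47 0.59] op 0.0225
```

View pics/w20.png

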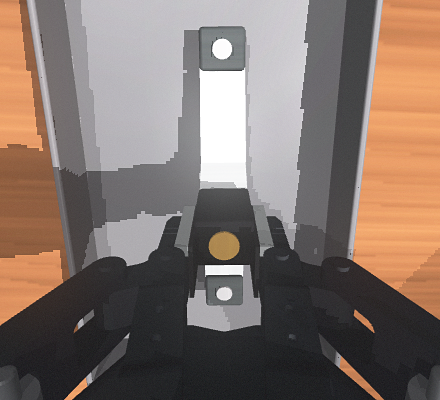

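{"name": "move_arm", "arguments": {"commands": [{"claw": -1, "travel": [0.0, 0, -0.15], "turn": 0}, {"claw": -1, "travel": [0, 0, -0.1], "turn": 0}, {"claw": -1, "travel": [0, 0, 0], "turn": 0}]}}

```text
time: 24.45
ee_pos: [0.4565, -0.3216, 0.2336]
tcp_rot: [176.9, -1.2, -176.8]
wrist_force: [-5.3, -0.3, 23.6]
opening: 0.0226
```

{"name": "move_arm", "arguments": {"commands": [{"claw": -1, "travel": [0, 0, -0.15], "turn": 0}, {"claw": -1, "travel": [0, 0, 0], "turn": 0}]}}

```text
time: 24.62
ee_pos: [0.4565, -0.3216, 0.2336]
tcp_rot: [176.8, -1.2, -176.8]
wrist_force: [-0.9, -1.2, 12.8]
opening: 0.0227
```

{"name": "move_arm", "arguments": {"commands": [{"claw": -1, "travel": [0, 0, -0.1], "turn": 0}, {"claw": -0.35, "travel": [0, 0, 0], "turn": 0}, {"claw": -0.2, "travel": [0, 0, 0], "turn": 0}, {"claw": 0, "travel": [0, 0, 0], "turn": 0}, {"claw": 0.2, "travel": [0, 0, -0.5], "turn": 0}]}}

```text
time: 25.03
ee_pos: [0.4558, -0.321, 0.236]
tcp_rot: [176.5, -1.5, -176.8]
wrist_force: [-0.6, 0.2, -1.0]
opening: 0.0508
```

{"name": "move_arm", "arguments": {"commands": [{"claw": 0.2, "travel": [0, 0, -2], "turn": 0}, {"claw": 0.2, "travel": [0, 0, -3], "turn": 0}, {"claw": 0.2, "travel": [0, 0, -4], "turn": 0}, {"claw": 0.2, "travel": [0, 0, -4], "turn": 0}, {"claw": 0.2, "travel": [0, 0, 0], "turn": 0}]}}

```text
time: 25.45
ee_pos: [0.4599, -0.3291, 0.3753]
tcp_rot: [177.0, -0.9, -176.8]
wrist_force: [0.6, -0.9, 1.5]
opening: 0.0511
```

```bash
python3 - <<'E'
from h import *
st();cv2.imwrite("pics/w21.png",viewer.camera("wrist"));cv2.imwrite("pics/s21.png",viewer.camera("side"));cv2.imwrite("pics/t21.png",viewer.camera("top"))
E
```

```text
t 25.45 tcp [ 0.4599 -0.3291  0.3753] [ 176.97   -0.93 -176.79] F [ 0.6 -0.9  1.5] T [-0.09 -0.12  0.01] op 0.0511
```

View pics/w21.png

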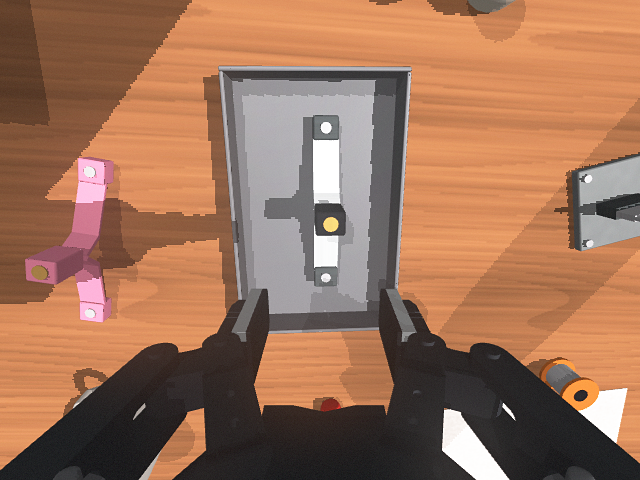

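View pics/s21.png

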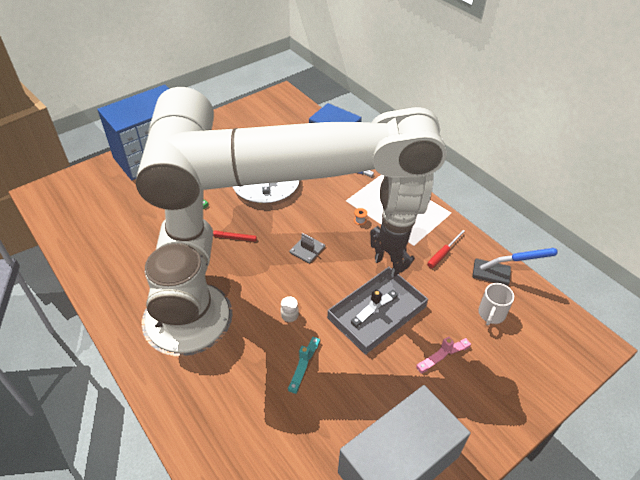

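View pics/t21.png

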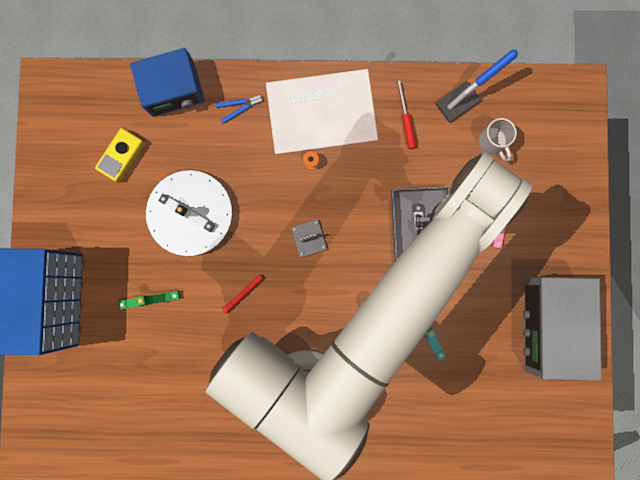

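Both arms rest level on their end weights: the good one on the plate (top view, about 188,211) and the tipped one flat in the box (wrist view, bolts at 326,127 and 325,278). The bystanders haven't moved, the gripper is well clear and the arm is still, so I'm handing in.

```bash
python3 -c "
from workcell import bot
print(bot.job_done())"
```

```text
the job is handed in; nothing more can be done
None
```

Both arms were tried on the knife edge and put away, and the job was handed in at about 25.6 s.

- **Right-hand arm, tried first:** let go on the edge for about 1.2 s, it stayed level, within roughly 2° in the wrist view. I set it down on the round chassis plate.
- **Left-hand arm, tried second:** let go, it tipped about 20° with the end nearer the robot down. I regripped it, set the low weight on the floor of the reject box, eased it level until both weights stood, and released it.

**Last checks:** the side, top and wrist pictures show both arms on both end weights, the bystanders and coloured look-alikes in place, and the gripper clear.

**What went less than cleanly:**
- On the way to the plate the last joint reached its range end, so the tool stayed tilted about 3.6° from then on. I allowed for this and saw no effect on the placings.
- Pressing the second arm level in the box, the wrist force rose briefly to about 41 N through the held arm. That is under the 120 N wrist limit. The 40 N limit is for the arm or gripper body pressing on something; I saw neither touch anything, but did not measure it separately.
- The camera estimates of the edge and box positions differed by 3 to 5 mm between views, within the room available.

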